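# Clamp the sound cookie moulds flat to dry

## Task

Stack the washed cookie moulds with a green tag squarely on the cork field of the drying press, and put the cracked ones with a red tag into the white bin. Once all the green ones are stacked, swing the blue arm fully home over the stack, turn its knob clockwise until the orange pad touches the top mould, then give it a quarter turn more and leave it so. Leave everything else where it is.

Things in the scene. Friction and masses are not known exactly. Their poses are not given: they have to be found in the camera images.
- green_a: beech cookie mould, a flat bar 120 x 52 x 16 mm, about 75 g, with round carved patterns and a GREEN (sound) tag band wrapped round it near its +x end; origin at the centre of its underside, x along its length, z up as it first lies; either face may end up on top. May be absent.
- green_b: beech cookie mould, a flat bar 120 x 52 x 16 mm, about 75 g, with round carved patterns and a GREEN (sound) tag band wrapped round it near its +x end; origin at the centre of its underside, x along its length, z up as it first lies; either face may end up on top. May be absent.
- green_c: beech cookie mould, a flat bar 120 x 52 x 16 mm, about 75 g, with round carved patterns and a GREEN (sound) tag band wrapped round it near its +x end; origin at the centre of its underside, x along its length, z up as it first lies; either face may end up on top. May be absent.
- red_a: beech cookie mould, a flat bar 120 x 52 x 16 mm, about 75 g, with round carved patterns and a RED (cracked) tag band wrapped round it near its +x end; origin at the centre of its underside, x along its length, z up as it first lies; either face may end up on top. May be absent.
- red_b: beech cookie mould, a flat bar 120 x 52 x 16 mm, about 75 g, with round carved patterns and a RED (cracked) tag band wrapped round it near its +x end; origin at the centre of its underside, x along its length, z up as it first lies; either face may end up on top. May be absent.
- red_c: beech cookie mould, a flat bar 120 x 52 x 16 mm, about 75 g, with round carved patterns and a RED (cracked) tag band wrapped round it near its +x end; origin at the centre of its underside, x along its length, z up as it first lies; either face may end up on top. May be absent.
- nest (a point): centre of the cork field (60 x 128 mm) on the press's fixed aluminium base, on its top face 14 mm above the table. y runs along the cork's long side (moulds lie with their length along y), z up; +x points to the round post, axis 140 mm away (radius 15 mm, 100 mm tall). Base 225 x 140 mm, x from -50 to +175 mm.
- swing_arm (a joint): blue swing arm turning level about the post: 0 = home at its stop, over the nest, pad and knob exactly above the nest centre; grows to 1.6 rad as it swings away towards +y of nest (clockwise from above). Starts at 1.0 to 1.35 and stays where left (friction 0.12 N m). Bar 30 mm wide, 100 to 125 mm above the table, reaching 215 mm from the post axis.
- bar_flank (a point): point near the arm's free end, 200 mm from the post axis, 112 mm above the table, on the side face that looks away from the nest when the arm is open: push square to this face to swing the arm home. Its frame turns with the arm: +y points out of this face, +x along the arm to the post.
- knob (a joint): the black clamp knob on top of the arm, rad: turning it clockwise seen from above raises the value (range 0 to 9, starts at 0 to 0.8) and drives the orange pad down 30 mm per full turn (4.77 mm per rad). It stays where it is left (0.07 N m of friction).
- knob_grip (a point): on the knob's axis, 140 mm from the post axis and 149 mm above the table. The knob is a wing 58 mm long, 14 mm wide and 30 mm tall (133 to 163 mm above the table) above a 10 mm collar; x lies along the wing towards its yellow end, z up, so pinch it across y. The knob does not rise or sink as it turns.
- pad_face (a point): centre of the underside of the round orange pad (44 mm across), which hangs under the arm below the knob and moves straight down as the knob is turned; 70 mm above the table at knob = 0. It does not turn.
- pad (a joint): how far the pad has been pushed up into its rod against its spring, m: 0 while it hangs free, and growing from the moment it touches the stack by 30 mm per full knob turn, so a quarter turn past touching is 0.0075. Spring 1 N/mm with 1 N at touching.
- bin_in (a point): centre of the inner floor (5 mm above the table) of the white open bin, inside 170 mm along its x and 150 mm along its y, walls 5 mm thick, rim 55 mm above the table; fixed; a slanted lip on its -x side.
- saucer: bystander, leave it where it is: green ceramic saucer 100 mm across, 14 mm high
- fork: bystander, leave it where it is: stainless dessert fork, 155 mm long, lying flat
- tin: bystander, leave it where it is: closed round tin, blue with a steel lid, 99 mm across, 62 mm high
- mug: bystander, leave it where it is: white mug, 76 mm across, 85 mm high

How it is judged:
By the outcome, as a careful person would: the job done as asked, in the order asked, and still so for the second after the job is handed in, with the robot touching nothing.
Of green_a, green_b, green_c only 2 to 3 are there at a start; the rules pass over those that are not, and their reading is None.
Of red_a, red_b, red_c only 2 to 3 are there at a start; the rules pass over those that are not, and their reading is None.
At some moment in a run one of red_a, red_b, red_c may be knocked a few centimetres aside while the robot is not near it.
Once in a run the grip may slacken for a moment while it holds something.
It also fails if it takes over 210 s, if anything falls off the work surface, if the arm or the gripper's body presses on something with over 40 N, if the wrist force passes 120 N, or if a joint passes its speed limit or range.

## Robot

A 6-joint arm with a two-finger parallel gripper is mounted at the origin on the work surface. World frame = base frame: x ahead of the robot, y to its left, z up, the work surface at z = 0. Lengths are in mm, angles in rad, forces in N, time in s.
With the tool pointing down it reaches from about 350 to 975 mm from the base axis. Payload 7.1 kg.
Tool frame: the origin (TCP) lies on the front face of the gripper's body, between the roots of the fingers; the fingertips stand 80 mm ahead of it and the grasp point (between the pads) lies 61 mm ahead of it (ctrl.tcp_to_grasp is the distance from the TCP to the grasp point, in mm); z points along the fingers, y is the direction in which the jaws open and shut (so a half turn about z gives the same grasp; the last joint's range is limited). The gripper opens to 88 mm and grips with 3 to 60 N. Pads are 20 mm wide; open, the fingers measure 115 mm over their backs; the gripper's body (75 mm by 178 mm) begins 61 mm behind the grasp point.
Start: joints at [-1.195, 0.423, 1.63, -0, 1.089, -0.019], TCP at [240.406, -576.897, 302.675] pointing down, gripper open.
Joint ranges: [-3, 3], [-0.9, 2.11], [0.09, 2.58], [-1.31, 4.45], [0.11, 2.69], [-2.54, 2.54]. Speed limits (rad/s): [2.39, 2.39, 3.01, 3.14, 3.14, 3.14].

## Interface

Orientations are given as a rotation vector (axis times angle).
In Python, from workcell import telemetry, get_image, ctrl gives the robot as it stands.
- The arm moves only by the tool send_rows, never from a script. Its argument "rows" is a list of rows, each a list of 5 numbers: the shift along the tool's x, y, z in m, then the turn about the tool's z in rad, then the opening, from -1 (shut) to 1 (fully open). A call has 1 to 5 rows; each row shifts and turns the commanded pose from where the row before left it, along the tool's axes as they then stand; what a row does not reach is not made up. A row lasts 1/10 s, in which the tool goes at most 50 mm and 8.59 degrees, less where a joint would pass 70% of its speed; a pose out of reach is approached as far as the arm can. A call with a gripper value outside its range is refused whole. The fingers move at their own pace and stop on an object; the grip force is fixed at half the most. Time passes only in rows, so rows that do not move let the fingers close. It gives the time, the measured TCP pose, the force and the opening at its end, in the units of the state.
- telemetry.get_obs(): the state, without advancing time (a new reading comes with each control period).
- get_image(name): name is "side" or "top"; returns a dict with "color" (480x640x3 uint8, blue, green, red), "z_map" (480x640 float32, mm along the optical axis (not along the pixel's ray), 0 where there is no reading), "camera_matrix" (3x3 intrinsics, pixels), "rvec" (rotation vector, rad) and "tvec" (3), from world to camera coordinates, as OpenCV has them. Camera axes: x right, y down, z forward; pixel columns grow to the right and rows downward; lengths in mm; the calibration is good to about 2 mm. A picture is of the moment at which its call begins.
- ctrl.close_job(): hands the job in, once; it reports no verdict.
The state is a dict: "t": time; "qpos": joint angles; "qvel": joint speeds; "joint_torque": joint torques, N m; "ee_pos": TCP position; "orientation": TCP orientation; "ft_force": force on the tool from outside, world axes, zero at the start; "moment": the same for the moment, N m; "width": finger opening in mm.
Only numpy, scipy, OpenCV 4.12 (cv2) and the standard library are available. Lean on these libraries where they do the work, as an engineer would, in place of code of your own. Each camera call takes 0.05 s, during which the arm holds its last target.

## Working session

There is one attempt and no reset: what is moved stays moved. The work goes in short steps, Python scripts to look and compute and a tool call to move; the robot and the scene stay as the last step left them, time stands still between calls to the robot, and variables do not carry over. Pictures are saved under pics/ and viewed, and the job is handed in when it is done.

Besides the shell and the picture viewer there is one more tool, called after "Call:" by a JSON object that holds its "api" and its "payload". send_rows: Moves the arm, as the interface text tells. Its arguments: {"type":"object","properties":{"rows":{"type":"array"}},"required":["rows"]}

```bash
ls; mkdir -p pics; python3 - <<'E'
from workcell import telemetry,get_image,ctrl
import cv2
for n in("top","side"):
    d=get_image(n); cv2.imwrite(f"pics/{n}0.png",d["color"]); print(n,d["camera_matrix"].tolist(),d["rvec"],d["tvec"])
print(telemetry.get_obs(),ctrl.tcp_to_grasp)
E
```

```text
pics
top [[546.4988752532918, 0.0, 313.90696214041253], [0.0, 546.4988752532918, 234.86358503081783], [0.0, 0.0, 1.0]] [ 2.19214185 -2.13137576  0.10054305] [  65.23811314  576.64055579 1309.91072919]
side [[484.1431367572379, 0.0, 326.29518613466723], [0.0, 484.1431367572379, 250.4247135889343], [0.0, 0.0, 1.0]] [ 0.20219811 -2.78219348  1.26800887] [ 570.93587555  113.3341842  1065.8972062 ]
{'t': 0.1, 'qpos': array([-1.19495702e+00,  4.23766722e-01,  1.63060714e+00,  5.06800039e-06,
        1.08863208e+00, -1.90049788e-02]), 'qvel': array([-0.000326  , -0.00237071, -0.00102613,  0.00072007, -0.00130859,
       -0.0002013 ]), 'joint_torque': array([ 7.52295400e-04, -5.45609915e+01, -2.74324358e+01,  6.46003545e-02,
        1.88150868e-02, -2.42845726e-05]), 'ee_pos': array([ 240.29034675, -576.5292843 ,  301.98045616]), 'orientation': array([-3.07920475e+00, -6.15922303e-01,  3.86877806e-04]), 'ft_force': array([ 0.55263521,  0.13359897, -0.20497185]), 'moment': array([-0.00486199,  0.01126548, -0.0040428 ]), 'width': 87.78256994083137} 61.3
```

View pics/top0.png

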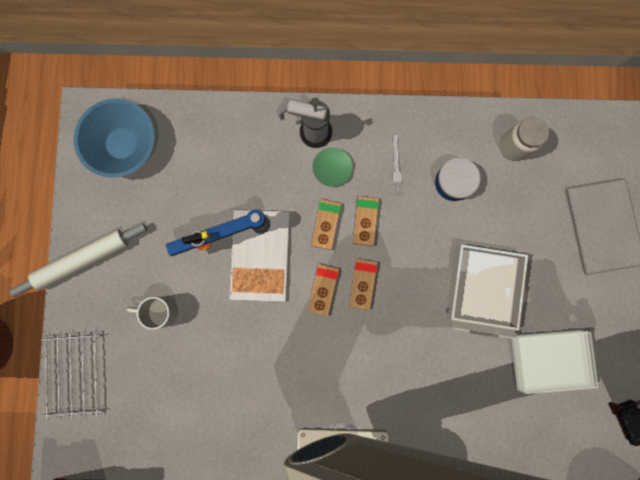

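View pics/side0.png

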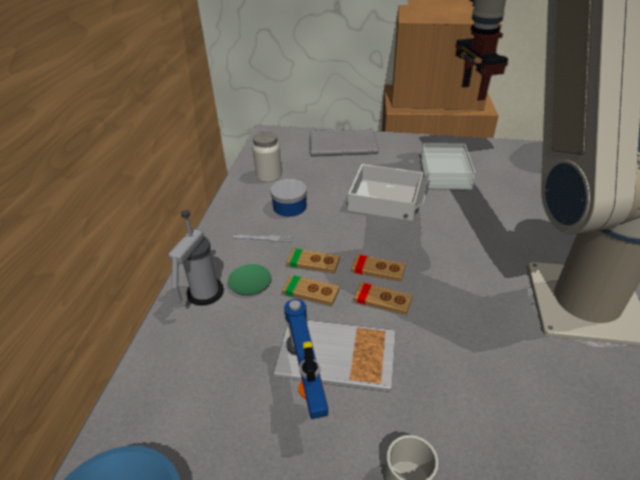

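The top view shows two green moulds near (327,224) and (366,221), and two red near (324,290) and (364,285). The press cork is at (258,280), the white bin at (490,287), and the arm is open with its post at (257,218) and its free end at (170,248). Next I measure these.

```bash
cat > h.py <<'E'
import numpy as np,cv2
from workcell import telemetry,get_image,ctrl
class V:
    def __init__(s,n):
        d=get_image(n); s.n=n; s.c=d["color"]; s.z=d["z_map"]; s.K=d["camera_matrix"]; s.R=cv2.Rodrigues(np.array(d["rvec"],float))[0]; s.t=np.array(d["tvec"],float).ravel()
        s.hsv=cv2.cvtColor(s.c,cv2.COLOR_BGR2HSV)
    def plane(s,uv,z):
        uv=np.atleast_2d(uv).astype(float); r=np.c_[uv,np.ones(len(uv))]@np.linalg.inv(s.K).T@s.R
        o=-s.R.T@s.t; return o+r*((z-o[2])/r[:,2])[:,None]
    def pts(s,mask=None):
        v,u=np.nonzero((s.z>0)&(mask if mask is not None else True)); z=s.z[v,u]
        p=np.c_[u,v,np.ones(len(u))]@np.linalg.inv(s.K).T*z[:,None]
        return (p-s.t)@s.R
    def cloud(s):
        v,u=np.mgrid[:480,:640]; p=np.stack([u,v,np.ones_like(u)],-1)@np.linalg.inv(s.K).T*s.z[...,None]
        return (p-s.t)@s.R
    def proj(s,P):
        q=(np.atleast_2d(P)@s.R.T+s.t)@s.K.T; return q[:,:2]/q[:,2:]
def blobs(m,amin):
    n,l,st,c=cv2.connectedComponentsWithStats(m.astype(np.uint8)); return [(l==i) for i in range(1,n) if st[i,4]>=amin]
def rect(P):
    (c,w,a)=cv2.minAreaRect(P[:,:2].astype(np.float32)); return np.round(c,1),np.round(w,1),round(a,2)
def tags(v,z=16):
    h=v.hsv; out=[]
    for nm,m in(("G",cv2.inRange(h,(45,120,80),(75,255,255))),("R",cv2.inRange(h,(0,200,120),(5,255,255))|cv2.inRange(h,(174,200,120),(180,255,255)))):
        for b in blobs(m>0,40):
            y,x=np.nonzero(b); out.append((nm,int(b.sum()),(x.mean().round(1),y.mean().round(1)),rect(v.plane(np.c_[x,y],z))))
    return out
E
cat > look.py <<'E'
from h import *
v=V("top")
for t in tags(v): print(t)
C=v.cloud(); h=v.hsv
# raised 8..30 mm, wood hue
m=(C[...,2]>9)&(C[...,2]<24)&(v.z>0)
m2=m&(C[...,0]>250)&(C[...,0]<800)
for b in blobs(m2,150):
    P=C[b]; yy,xx=np.nonzero(b); print("raised",int(b.sum()),xx.mean().round(),yy.mean().round(),rect(P),"z",np.percentile(P[:,2],[5,50,95]).round(1))
E
python3 look.py
```

```text
('G', 135, (np.float64(367.2), np.float64(203.7)), (array([657.9, -48.9]), array([50.3, 16.7]), 85.11))
('G', 136, (np.float64(329.2), np.float64(207.5)), (array([645.7,  45.3]), array([49.9, 17.1]), 81.14))
('R', 126, (np.float64(365.7), np.float64(267.1)), (array([499.9, -47.8]), array([48.7, 15.7]), 82.84))
('R', 119, (np.float64(326.9), np.float64(273.1)), (array([482.2,  47.2]), array([47.2, 15.5]), 79.1))
raised 477 117.0 151.0 (array([771.7, 584.5]), array([111.3,  56.3]), 89.8) z [ 9.6 13.4 22.7]
raised 465 332.0 166.0 (array([751.2,  42.3]), array([97. , 98.3]), 1.03) z [ 9.3 11.9 16.5]
raised 5262 605.0 225.0 (array([ 620. , -637.9]), array([219.9, 154.4]), 11.49) z [12.4 17.3 21.7]
raised 989 365.0 220.0 (array([616.8, -44.5]), array([ 52.4, 120.7]), 85.38) z [11.3 15.9 20.4]
raised 986 325.0 224.0 (array([605.4,  54.1]), array([ 52.8, 120.8]), 79.61) z [11.  15.4 20. ]
raised 4158 260.0 261.0 (array([523.5, 217.1]), array([140.1, 225.1]), 89.68) z [10.1 13.9 18.5]
raised 168 515.0 290.0 (array([ 451.1, -412.8]), array([  6.3, 170.3]), 83.59) z [ 9.6 16.2 23.1]
raised 1032 362.0 284.0 (array([459.5, -41. ]), array([ 53.4, 119.8]), 81.79) z [10.9 15.6 20.1]
raised 1028 322.0 289.0 (array([442.8,  58.3]), array([ 55.2, 119.9]), 78.07) z [11.4 15.6 20.1]
```

```bash
cat > press.py <<'E'
from h import *
v=V("top");C=v.cloud();h=v.hsv
b=blobs(((C[...,2]>115)&(C[...,2]<135)&(abs(C[...,0]-580)<230)&(C[...,1]>180)&(C[...,1]<520)&(v.z>0)&(h[...,0]>95)&(h[...,0]<125)&(h[...,1]>120)),30)
b=np.logical_or.reduce(b);yy,xx=np.nonzero(b)
print("bar",b.sum(),rect(v.plane(np.c_[xx,yy],125)),np.round(cv2.boxPoints(cv2.minAreaRect(v.plane(np.c_[xx,yy],125)[:,:2].astype(np.float32))),1).tolist())
cork=cv2.inRange(h,(5,110,100),(20,255,255))>0
roi=np.zeros_like(cork);roi[240:310,220:295]=1
for q in blobs(cork&roi,200):
    yy,xx=np.nonzero(q);print("cork",rect(v.plane(np.c_[xx,yy],14)))
m=(C[...,2]>9)&(C[...,2]<24)&(v.z>0)&(C[...,1]>130)&(C[...,1]<310)&(C[...,0]<650)
q=max(blobs(m,1000),key=lambda a:a.sum());print("base",np.round(cv2.boxPoints(cv2.minAreaRect(C[q][:,:2].astype(np.float32))),1).tolist())
yel=cv2.inRange(h,(22,150,150),(34,255,255))>0
roi[:]=0;roi[220:260,160:260]=1
for q in blobs(yel&roi,3): yy,xx=np.nonzero(q);print("yellow",q.sum(),xx.mean(),yy.mean(),v.plane([[xx.mean(),yy.mean()]],163))
dk=(h[...,2]<40)&roi&(C[...,2]>140)
for q in blobs(dk,5): yy,xx=np.nonzero(q);print("black",q.sum(),xx.mean(),yy.mean(),v.plane([[xx.mean(),yy.mean()]],163))
m=(C[...,2]>40)&(C[...,2]<65)&(C[...,1]<-250)&(C[...,1]>-520)&(C[...,0]<560)&(v.z>0)
for q in blobs(m,30): print("bin rim",q.sum(),rect(C[q]),np.round(cv2.boxPoints(cv2.minAreaRect(C[q][:,:2].astype(np.float32))),1).tolist())
cv2.imwrite("pics/p1.png",cv2.resize(v.c[190:350,140:540],(800,320)))
E
python3 press.py
```

```text
bar 897 (array([566.5, 305.6]), array([ 39.5, 231.6]), 19.97) [[508.29998779296875, 407.70001220703125], [587.4000244140625, 190.0], [624.5999755859375, 203.5], [545.5, 421.20001220703125]]
cork (array([459.9, 216.5]), array([125. ,  56.9]), 89.24)
base [[410.6000061035156, 147.5], [635.4000244140625, 146.10000610351562], [636.2000122070312, 286.70001220703125], [411.5, 288.1000061035156]]
yellow 29 203.75862068965517 234.44827586206895 [[554.88432008 323.48398566 163.        ]]
black 68 193.0 238.38235294117646 [[545.48090401 346.89870304 163.        ]]
bin rim 3485 (array([ 386.9, -384.9]), array([343. , 269.6]), 0.13) [[215.0, -250.5], [215.6999969482422, -520.0999755859375], [558.7000122070312, -519.2999877929688], [558.0999755859375, -249.6999969482422]]
```

```bash
python3 - <<'E'
from h import *
v=V("top"); cv2.imwrite("pics/p2.png",cv2.resize(v.c[195:315,150:300],(750,600),interpolation=cv2.INTER_CUBIC)); cv2.imwrite("pics/p3.png",cv2.resize(v.c[230:350,440:540],(500,600),interpolation=cv2.INTER_CUBIC))
E
```

```text
(no output)
```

View pics/p2.png

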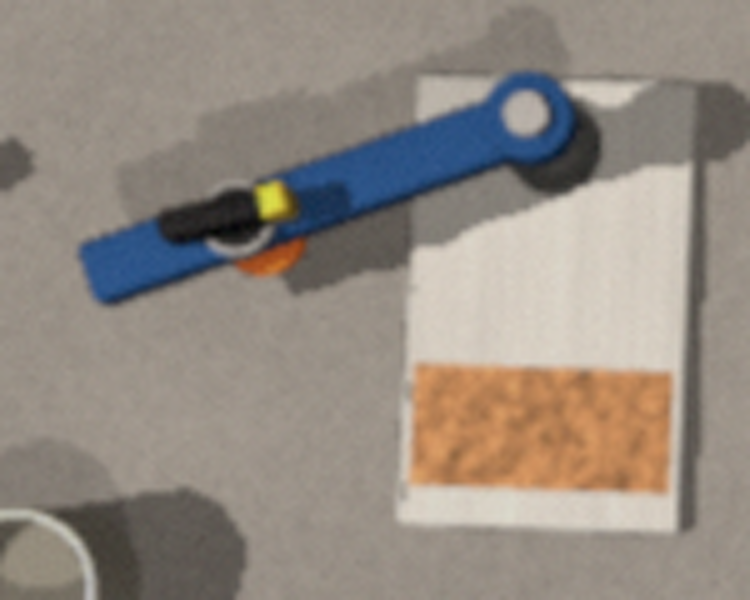

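View pics/p3.png

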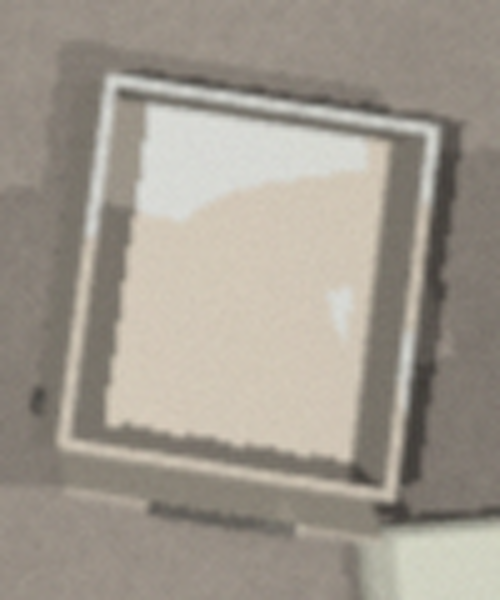

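```bash
python3 - <<'E'
from h import *
v=V("top")
u=np.array([(110,75),(440,125),(395,495),(62,445)])/5+[440,230]
P=v.plane(u,55);print(P.round(1),P.mean(0)); print(np.linalg.norm(P-np.roll(P,1,0),axis=1))
e=P[0]-P[3];print(np.arctan2(e[1],e[0])); e=P[1]-P[2];print(np.arctan2(e[1],e[0]))
o=telemetry.get_obs();R=cv2.Rodrigues(o["orientation"])[0];print(R.round(3),o["ee_pos"])
E
```

```text
[[ 557.4 -274.4   55. ]
 [ 537.8 -431.6   55. ]
 [ 362.4 -408.4   55. ]
 [ 381.2 -251.9   55. ]] [ 459.67859892 -341.56320931   55.        ]
[177.65665376 158.4117333  176.89193186 157.62508558]
-0.12731061416564624
-0.13178186681421358
[[ 0.923  0.385 -0.   ]
 [ 0.385 -0.923  0.   ]
 [ 0.    -0.    -1.   ]] [ 240.35209331 -576.78471361  302.41096984]
```

```bash
cat > plan.py <<'E'
# usage: plan.py x y z psi grip [step_mm] : rows from measured pose to target (world, tool down)
import sys,numpy as np,cv2
from workcell import telemetry
o=telemetry.get_obs();R=cv2.Rodrigues(o["orientation"])[0];p=np.array(o["ee_pos"])
psi=np.arctan2(R[1,0],R[0,0]);q=o["qpos"]
print("t %.1f"%o["t"],"p",p.round(1),"psi %.3f"%psi,"tilt %.3f"%np.arccos(-R[2,2]),"q",np.round(q,2),"F",np.round(o["ft_force"],1),"w %.1f"%o["width"])
if len(sys.argv)>5:
    T=np.array([float(a) for a in sys.argv[1:4]]);tp=float(sys.argv[4]);g=sys.argv[5];st=float(sys.argv[6]) if len(sys.argv)>6 else 40
    d=T-p;dp=tp-psi; dp=(dp+np.pi)%(2*np.pi)-np.pi
    print("q6 end ~ %.2f"%(q[5]+ (np.arctan2(T[1],T[0])-q[0]) -dp))
    n=max(1,int(np.ceil(max(np.linalg.norm(d)/st,abs(dp)/0.14))))
    dr=round(-dp/n,3);dr=0.0 if abs(dr)<.001 else dr
    rows=[]
    for i in range(n):
        a=psi-dr*i; w=d/n/1000
        rows.append("[%.4g,%.4g,%.4g,%.4g,%s]"%(round(w[0]*np.cos(a)+w[1]*np.sin(a),4),round(w[0]*np.sin(a)-w[1]*np.cos(a),4),round(-w[2],4),dr,g))
    for i in range(0,n,5): print("["+",".join(rows[i:i+5])+"]")
E
python3 plan.py 616.8 -44.5 240 -0.09 0.7
```

```text
t 0.3 p [ 240.4 -576.8  302.4] psi 0.395 tilt 0.000 q [-1.2   0.42  1.63  0.    1.09 -0.02] F [ 0.5  0.3 -0.2] w 87.8
q6 end ~ 1.59
[[0.0325,-0.0204,0.0037,0.029,0.7],[0.0319,-0.0213,0.0037,0.029,0.7],[0.0312,-0.0222,0.0037,0.029,0.7],[0.0306,-0.0231,0.0037,0.029,0.7],[0.0299,-0.024,0.0037,0.029,0.7]]
[[0.0292,-0.0249,0.0037,0.029,0.7],[0.0285,-0.0257,0.0037,0.029,0.7],[0.0277,-0.0265,0.0037,0.029,0.7],[0.0269,-0.0273,0.0037,0.029,0.7],[0.0261,-0.0281,0.0037,0.029,0.7]]
[[0.0253,-0.0288,0.0037,0.029,0.7],[0.0245,-0.0295,0.0037,0.029,0.7],[0.0236,-0.0302,0.0037,0.029,0.7],[0.0227,-0.0309,0.0037,0.029,0.7],[0.0218,-0.0316,0.0037,0.029,0.7]]
[[0.0209,-0.0322,0.0037,0.029,0.7],[0.0199,-0.0328,0.0037,0.029,0.7]]
```

Call:
{"api": "send_rows", "payload": {"rows": [[0.032,-0.02,0.004,0.029,0.7],[0.032,-0.021,0.004,0.029,0.7],[0.031,-0.022,0.004,0.029,0.7],[0.031,-0.023,0.004,0.029,0.7],[0.03,-0.024,0.004,0.029,0.7]]}}

```text
t: 0.8
ee_pos: [352.1, -420.2, 282.6]
orientation: [3.117, 0.389, 0.0]
ft_force: [0.7, 0.2, -0.6]
width: 74.5
```

Call:
{"api": "send_rows", "payload": {"rows": [[0.029,-0.025,0.004,0.029,0.7],[0.029,-0.026,0.004,0.029,0.7],[0.028,-0.026,0.004,0.029,0.7],[0.027,-0.027,0.004,0.029,0.7],[0.026,-0.028,0.004,0.029,0.7]]}}

```text
t: 1.3
ee_pos: [463.6, -263.9, 262.7]
orientation: [3.137, 0.163, 0.001]
ft_force: [0.0, 0.4, 0.4]
width: 74.8
```

Call:
{"api": "send_rows", "payload": {"rows": [[0.025,-0.029,0.004,0.029,0.7],[0.025,-0.03,0.004,0.029,0.7],[0.024,-0.03,0.004,0.029,0.7],[0.023,-0.031,0.004,0.029,0.7],[0.022,-0.032,0.004,0.029,0.7]]}}

```text
t: 1.8
ee_pos: [575.5, -106.3, 242.6]
orientation: [3.141, -0.065, 0.0]
ft_force: [0.5, -0.8, 0.5]
width: 74.6
```

Call:
{"api": "send_rows", "payload": {"rows": [[0.021,-0.032,0.004,0.029,0.7],[0.02,-0.033,0.004,0.029,0.7]]}}

```text
t: 2.0
ee_pos: [619.9, -43.6, 234.5]
orientation: [3.138, -0.156, 0.0]
ft_force: [-0.5, -0.7, -0.1]
width: 74.6
```

```bash
python3 plan.py 616.8 -44.5 84 -0.09 0.7; python3 look.py | grep -v "('"
```

```text
t 2.0 p [619.9 -43.6 234.5] psi -0.099 tilt 0.000 q [-0.09  0.5   1.69 -0.    0.96  1.58] F [-0.5 -0.7 -0.1] w 74.6
q6 end ~ 1.59
[[-0.0008,0.0003,0.0376,-0.002,0.7],[-0.0008,0.0003,0.0376,-0.002,0.7],[-0.0008,0.0003,0.0376,-0.002,0.7],[-0.0008,0.0003,0.0376,-0.002,0.7]]
raised 490 117.0 151.0 (array([772.6, 581.7]), array([111. ,  54.5]), 89.99) z [ 9.4 13.8 22.9]
raised 414 332.0 164.0 (array([751. ,  43.3]), array([96.5, 97.7]), 83.26) z [ 9.3 11.8 17.1]
raised 5258 605.0 225.0 (array([ 620.1, -637.5]), array([220.4, 153.4]), 11.05) z [12.3 17.2 21.7]
raised 869 324.0 226.0 (array([605.2,  53.9]), array([ 52.3, 120.2]), 80.32) z [11.2 15.8 20.4]
raised 4159 260.0 261.0 (array([523.6, 217.1]), array([140.3, 224.8]), 89.5) z [10.  13.8 18.3]
raised 1020 322.0 289.0 (array([442.4,  56.8]), array([ 52.6, 119.7]), 78.75) z [11.4 15.9 20.5]
```

Call:
{"api": "send_rows", "payload": {"rows": [[-0.001,0,0.04,-0.002,0.7],[-0.001,0,0.04,-0.002,0.7],[-0.001,0.001,0.04,-0.002,0.7],[0,0,0.02,-0.002,0.7],[0,0,0.01,0,0.7]]}}

```text
t: 2.55
ee_pos: [614.7, -45.7, 82.3]
orientation: [-3.138, 0.141, 0.006]
ft_force: [0.3, -0.7, 0.0]
width: 74.7
```

Call:
{"api": "send_rows", "payload": {"rows": [[0,0,0,0,0.7],[0,0,0,0,-1],[0,0,0,0,-1],[0,0,0,0,-1],[0,0,0,0,-1]]}}

```text
t: 3.05
ee_pos: [616.8, -45.8, 86.0]
orientation: [3.138, -0.142, 0.003]
ft_force: [-1.2, -0.5, 5.2]
width: 52.0
```

Call:
{"api": "send_rows", "payload": {"rows": [[0,0,-0.02,0,-1],[0,0,-0.04,0,-1],[0,0,-0.04,0,-1],[0,0,-0.04,0,-1],[0,0,0,0,-1]]}}

```text
t: 3.55
ee_pos: [619.0, -46.0, 230.9]
orientation: [3.138, -0.142, 0.016]
ft_force: [0.5, -0.0, -0.8]
width: 51.5
```

```bash
python3 plan.py 460.6 217 200 1.565 -1 30
```

```text
t 3.5 p [619.  -46.  230.9] psi -0.090 tilt 0.010 q [-0.09  0.5   1.69  0.    0.94  1.57] F [ 0.5 -0.  -0.8] w 51.5
q6 end ~ 0.45
[[-0.0151,-0.0206,0.0026,-0.138,-1],[-0.0121,-0.0225,0.0026,-0.138,-1],[-0.0089,-0.024,0.0026,-0.138,-1],[-0.0055,-0.025,0.0026,-0.138,-1],[-0.002,-0.0255,0.0026,-0.138,-1]]
[[0.0015,-0.0255,0.0026,-0.138,-1],[0.005,-0.0251,0.0026,-0.138,-1],[0.0084,-0.0242,0.0026,-0.138,-1],[0.0116,-0.0228,0.0026,-0.138,-1],[0.0147,-0.021,0.0026,-0.138,-1]]
[[0.0174,-0.0188,0.0026,-0.138,-1],[0.0198,-0.0162,0.0026,-0.138,-1]]
```

Call:
{"api": "send_rows", "payload": {"rows": [[-0.015,-0.021,0.003,-0.138,-1],[-0.012,-0.022,0.003,-0.138,-1],[-0.009,-0.024,0.003,-0.138,-1],[-0.005,-0.025,0.003,-0.138,-1],[-0.002,-0.025,0.003,-0.138,-1]]}}

```text
t: 4.05
ee_pos: [550.0, 64.2, 208.9]
orientation: [-2.999, -0.936, 0.001]
ft_force: [0.2, 0.0, -1.1]
width: 51.6
```

Call:
{"api": "send_rows", "payload": {"rows": [[0.002,-0.025,0.003,-0.138,-1],[0.005,-0.025,0.003,-0.138,-1],[0.008,-0.024,0.003,-0.138,-1],[0.012,-0.023,0.003,-0.138,-1],[0.015,-0.021,0.003,-0.138,-1]]}}

```text
t: 4.55
ee_pos: [484.8, 173.8, 194.0]
orientation: [-2.505, -1.895, 0.001]
ft_force: [0.4, 0.1, -0.3]
width: 51.5
```

Call:
{"api": "send_rows", "payload": {"rows": [[0.017,-0.019,0.003,-0.138,-1],[0.02,-0.016,0.003,-0.138,-1],[0,0,0,0,-1],[0,0,0,0,-1],[0,0,0,0,-1]]}}

```text
t: 5.05
ee_pos: [459.7, 216.3, 188.6]
orientation: [2.229, 2.213, -0.0]
ft_force: [0.3, 1.3, -0.5]
width: 51.9
```

```bash
python3 plan.py 460.6 217 104 1.565 -1 30; python3 - <<'E'
from h import *
for n in("top","side"):
    v=V(n); c=v.c[150:350,150:450] if n=="top" else v.c[200:440,230:500]
    cv2.imwrite(f"pics/a_{n}.png",cv2.resize(c,None,fx=2,fy=2))
E
```

```text
t 5.0 p [459.7 216.3 188.6] psi 1.564 tilt 0.000 q [ 0.42  0.43  1.96 -0.    0.75  0.42] F [ 0.3  1.3 -0.5] w 51.9
q6 end ~ 0.45
[[0.0002,0.0003,0.0282,0,-1],[0.0002,0.0003,0.0282,0,-1],[0.0002,0.0003,0.0282,0,-1]]
```

View pics/a_side.png

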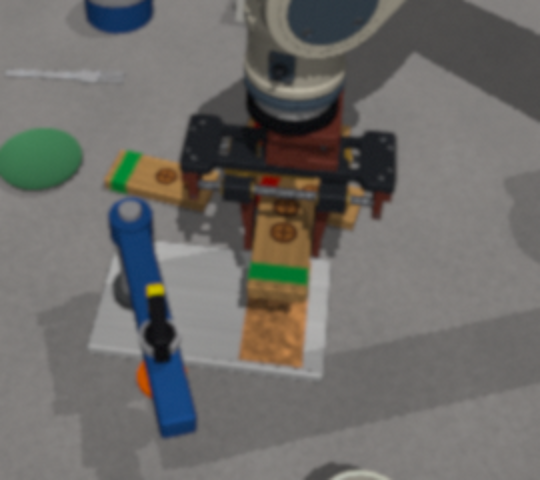

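Call:
{"api": "send_rows", "payload": {"rows": [[0,0,0.03,0,-1],[0.001,0.001,0.03,0,-1],[0,0,0.018,0,-1],[0,0,0,0,-1],[0,0,0,0,-1]]}}

```text
t: 5.65
ee_pos: [460.7, 217.4, 110.8]
orientation: [-2.228, -2.214, 0.001]
ft_force: [0.3, -0.5, -1.5]
width: 51.8
```

```bash
python3 plan.py
```

```text
t 5.7 p [460.7 217.4 110.8] psi 1.564 tilt 0.000 q [ 0.42  0.57  1.98 -0.    0.59  0.42] F [ 0.3 -0.5 -1.5] w 51.8
```

Call:
{"api": "send_rows", "payload": {"rows": [[0,0,0.005,0,-1],[0,0,0.004,0,-1],[0,0,0,0,-1],[0,0,0,0,-1]]}}

```text
t: 6.05
ee_pos: [460.5, 217.9, 102.0]
orientation: [2.227, 2.216, 0.001]
ft_force: [0.6, -0.6, -1.4]
width: 51.5
```

Call:
{"api": "send_rows", "payload": {"rows": [[0,0,0.002,0,-1],[0,0,0,0,-1],[0,0,0,0,-1]]}}

```text
t: 6.35
ee_pos: [460.6, 218.0, 99.9]
orientation: [2.227, 2.216, 0.001]
ft_force: [-0.9, 0.0, 3.3]
width: 51.8
```

Call:
{"api": "send_rows", "payload": {"rows": [[0,0,0,0,0.7],[0,0,0,0,0.7],[0,0,0,0,0.7],[0,0,-0.02,0,0.7],[0,0,-0.04,0,0.7]]}}

```text
t: 6.85
ee_pos: [458.8, 217.1, 158.0]
orientation: [-2.225, -2.214, 0.009]
ft_force: [0.4, -0.6, -0.2]
width: 74.2
```

```bash
python3 plan.py 605.3 54 200 -0.18 0.7
```

```text
t 6.8 p [458.8 217.1 158. ] psi 1.566 tilt 0.006 q [0.42 0.48 1.97 0.   0.69 0.42] F [ 0.4 -0.6 -0.2] w 74.2
q6 end ~ 1.84
[[-0.0125,0.0113,-0.0032,0.134,0.7],[-0.0109,0.0129,-0.0032,0.134,0.7],[-0.009,0.0142,-0.0032,0.134,0.7],[-0.0071,0.0153,-0.0032,0.134,0.7],[-0.005,0.0161,-0.0032,0.134,0.7]]
[[-0.0028,0.0166,-0.0032,0.134,0.7],[-0.0005,0.0169,-0.0032,0.134,0.7],[0.0018,0.0168,-0.0032,0.134,0.7],[0.004,0.0164,-0.0032,0.134,0.7],[0.0061,0.0157,-0.0032,0.134,0.7]]
[[0.0082,0.0148,-0.0032,0.134,0.7],[0.0101,0.0135,-0.0032,0.134,0.7],[0.0118,0.0121,-0.0032,0.134,0.7]]
```

Call:
{"api": "send_rows", "payload": {"rows": [[-0.0125,0.0115,-0.008,0.134,0.7],[-0.011,0.013,-0.008,0.134,0.7],[-0.009,0.014,-0.008,0.134,0.7],[-0.007,0.015,-0.008,0.134,0.7],[-0.005,0.016,-0.008,0.134,0.7]]}}

```text
t: 7.35
ee_pos: [516.6, 154.7, 200.0]
orientation: [-2.835, -1.353, 0.0]
ft_force: [0.5, 0.2, -1.3]
width: 74.6
```

Call:
{"api": "send_rows", "payload": {"rows": [[-0.003,0.0165,-0.003,0.134,0.7],[-0.0005,0.017,-0.003,0.134,0.7],[0.002,0.017,-0.003,0.134,0.7],[0.004,0.0165,-0.003,0.134,0.7],[0.006,0.0155,-0.003,0.134,0.7]]}}

```text
t: 7.85
ee_pos: [573.0, 91.7, 214.6]
orientation: [-3.123, -0.345, 0.001]
ft_force: [-0.5, 0.8, -0.3]
width: 74.7
```

Call:
{"api": "send_rows", "payload": {"rows": [[0.008,0.015,0,0.134,0.7],[0.01,0.0135,0,0.134,0.7],[0.012,0.012,0,0.134,0.7],[0,0,0,0,0.7]]}}

```text
t: 8.25
ee_pos: [607.6, 53.3, 214.6]
orientation: [3.129, -0.281, 0.001]
ft_force: [0.2, 0.0, 1.0]
width: 75.1
```

```bash
python3 plan.py 605.3 54 84 -0.18 0.7; python3 - <<'E'
from h import *
v=V("top")
for t in tags(v,30): print(t)
C=v.cloud();h=v.hsv
m=(C[...,2]>24)&(C[...,2]<36)&(C[...,0]<530)&(C[...,1]>140)&(C[...,1]<310)&(v.z>0)
for b in blobs(m,200): print(rect(C[b]),np.median(C[b][:,2]))
m=((C[...,2]>9)&(C[...,2]<24)&(C[...,0]<530)&(abs(C[...,1])<130)&(v.z>0))
for b in blobs(m,200): print(rect(C[b]),np.median(C[b][:,2]))
cv2.imwrite("pics/b.png",cv2.resize(v.c[150:350,150:450],None,fx=2,fy=2))
E
```

```text
t 8.2 p [607.6  53.3 214.6] psi -0.179 tilt 0.001 q [ 0.07  0.51  1.72 -0.    0.91  1.82] F [0.2 0.  1. ] w 75.1
q6 end ~ 1.84
[[-0.0006,-0.0001,0.0326,0,0.7],[-0.0006,-0.0001,0.0326,0,0.7],[-0.0006,-0.0001,0.0326,0,0.7],[-0.0006,-0.0001,0.0326,0,0.7]]
('G', 130, (np.float64(239.4), np.float64(279.9)), (array([459.3, 259.9]), array([15.9, 48.8]), 89.04))
(array([460.5, 218.6]), array([120.7,  52. ]), 89.86) 29.694851413097602
```

View pics/b.png

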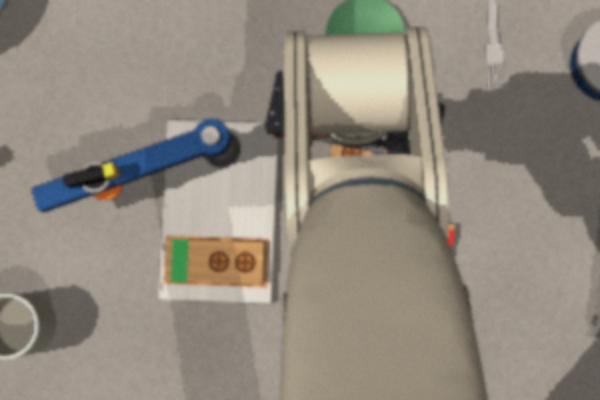

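Call:
{"api": "send_rows", "payload": {"rows": [[-0.001,0,0.04,0,0.7],[-0.001,0,0.04,0,0.7],[0,0,0.03,0,0.7],[0,0,0.015,0,0.7],[0,0,0.005,0,0.7]]}}

```text
t: 8.8
ee_pos: [603.4, 55.4, 83.2]
orientation: [3.129, -0.272, -0.005]
ft_force: [0.0, -0.2, 0.7]
width: 74.8
```

Call:
{"api": "send_rows", "payload": {"rows": [[0,0,0,0,0.7],[0,0,0,0,-1],[0,0,0,0,-1],[0,0,0,0,-1],[0,0,0,0,-1]]}}

```text
t: 9.3
ee_pos: [605.2, 54.8, 85.8]
orientation: [-3.129, 0.276, -0.003]
ft_force: [-1.2, -0.4, 6.3]
width: 51.6
```

Call:
{"api": "send_rows", "payload": {"rows": [[0,0,-0.02,0,-1],[0,0,-0.04,0,-1],[0,0,-0.04,0,-1],[0,0,-0.02,0,-1],[0,0,0,0,-1]]}}

```text
t: 9.8
ee_pos: [606.3, 55.0, 208.1]
orientation: [-3.128, 0.276, -0.01]
ft_force: [1.3, -0.5, -1.5]
width: 51.7
```

```bash
python3 plan.py 460.6 217.3 190 1.565 -1 30
```

```text
t 9.8 p [606.3  55.  208.1] psi -0.176 tilt 0.006 q [0.07 0.52 1.73 0.   0.89 1.82] F [ 1.3 -0.5 -1.5] w 51.7
q6 end ~ 0.45
[[-0.0132,-0.0103,0.0014,-0.134,-1],[-0.0117,-0.012,0.0014,-0.134,-1],[-0.01,-0.0135,0.0014,-0.134,-1],[-0.0081,-0.0147,0.0014,-0.134,-1],[-0.0061,-0.0156,0.0014,-0.134,-1]]
[[-0.004,-0.0163,0.0014,-0.134,-1],[-0.0017,-0.0167,0.0014,-0.134,-1],[0.0005,-0.0168,0.0014,-0.134,-1],[0.0027,-0.0166,0.0014,-0.134,-1],[0.0049,-0.016,0.0014,-0.134,-1]]
[[0.007,-0.0152,0.0014,-0.134,-1],[0.009,-0.0142,0.0014,-0.134,-1],[0.0108,-0.0128,0.0014,-0.134,-1]]
```

Call:
{"api": "send_rows", "payload": {"rows": [[-0.013,-0.01,0.001,-0.134,-1],[-0.012,-0.012,0.001,-0.134,-1],[-0.01,-0.0135,0.001,-0.134,-1],[-0.008,-0.0145,0.001,-0.134,-1],[-0.006,-0.0155,0.001,-0.134,-1]]}}

```text
t: 10.3
ee_pos: [547.4, 117.0, 197.9]
orientation: [-3.044, -0.776, 0.004]
ft_force: [-0.3, 0.6, -1.5]
width: 51.7
```

Call:
{"api": "send_rows", "payload": {"rows": [[-0.004,-0.0165,0.001,-0.134,-1],[-0.0015,-0.0165,0.001,-0.134,-1],[0.0005,-0.017,0.001,-0.134,-1],[0.0025,-0.0165,0.001,-0.134,-1],[0.005,-0.016,0.001,-0.134,-1]]}}

```text
t: 10.8
ee_pos: [491.3, 179.4, 193.1]
orientation: [-2.619, -1.733, 0.004]
ft_force: [0.8, -0.2, -0.6]
width: 51.6
```

Call:
{"api": "send_rows", "payload": {"rows": [[0.007,-0.015,0.001,-0.134,-1],[0.009,-0.014,0.001,-0.134,-1],[0.011,-0.013,0.001,-0.134,-1],[0,0,0,0,-1],[0,0,0,0,-1]]}}

```text
t: 11.3
ee_pos: [458.9, 216.6, 190.8]
orientation: [-2.229, -2.213, 0.002]
ft_force: [0.9, -0.6, -0.9]
width: 51.7
```

```bash
python3 plan.py 460.6 217.3 118 1.565 -1 30;  python3 - <<'E'
from h import *
v=V("side"); cv2.imwrite("pics/c.png",cv2.resize(v.c[200:440,230:500],None,fx=2,fy=2))
E
```

```text
t 11.3 p [458.9 216.6 190.8] psi 1.564 tilt 0.001 q [ 0.42  0.42  1.96 -0.    0.76  0.42] F [ 0.9 -0.6 -0.9] w 51.7
q6 end ~ 0.45
[[0.0002,0.0006,0.0243,0,-1],[0.0002,0.0006,0.0243,0,-1],[0.0002,0.0006,0.0243,0,-1]]
```

View pics/c.png

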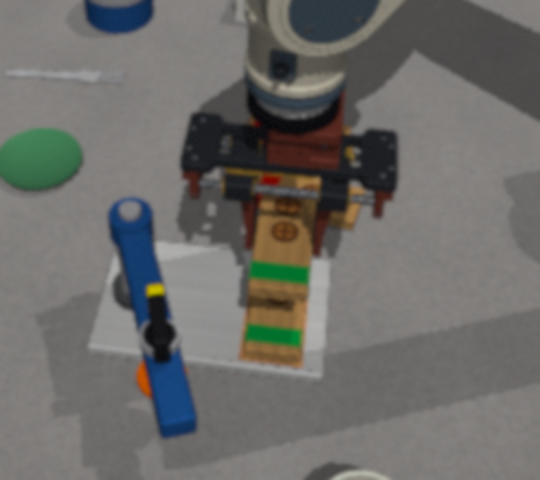

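Call:
{"api": "send_rows", "payload": {"rows": [[0,0.001,0.03,0,-1],[0,0.001,0.03,0,-1],[0,0,0.01,0,-1],[0,0,0,0,-1],[0,0,0,0,-1]]}}

```text
t: 11.85
ee_pos: [461.9, 216.7, 122.1]
orientation: [2.228, 2.214, 0.001]
ft_force: [-0.2, 0.1, -0.7]
width: 51.5
```

Call:
{"api": "send_rows", "payload": {"rows": [[0,0,0.003,0,-1],[0,0,0,0,-1],[0,0,0,0,-1]]}}

```text
t: 12.15
ee_pos: [461.6, 216.9, 119.3]
orientation: [2.227, 2.216, 0.002]
ft_force: [-0.3, -0.2, -0.9]
width: 51.6
```

Call:
{"api": "send_rows", "payload": {"rows": [[0.001,-0.001,0.003,0,-1],[0,0,0,0,-1],[0,0,0,0,-1]]}}

```text
t: 12.45
ee_pos: [460.4, 217.9, 115.8]
orientation: [2.227, 2.216, 0.0]
ft_force: [-0.1, 0.3, 0.3]
width: 52.0
```

Call:
{"api": "send_rows", "payload": {"rows": [[0,0,0.001,0,-1],[0,0,0,0,-1],[0,0,0,0,-1]]}}

```text
t: 12.75
ee_pos: [460.4, 217.9, 115.7]
orientation: [2.227, 2.216, 0.001]
ft_force: [-3.0, -0.5, 15.0]
width: 51.6
```

Call:
{"api": "send_rows", "payload": {"rows": [[0,0,-0.001,0,-1],[0,0,0,0,0.7],[0,0,0,0,0.7],[0,0,-0.02,0,0.7],[0,0,-0.04,0,0.7]]}}

```text
t: 13.25
ee_pos: [458.7, 217.0, 173.8]
orientation: [-2.225, -2.214, 0.009]
ft_force: [1.2, 0.5, -0.4]
width: 74.2
```

```bash
python3 plan.py 459.5 -41 200 -0.15 0.7 35; cat > reds.py <<'E'
from h import *
v=V("top")
for t in tags(v,16): print(t)
C=v.cloud()
m=((C[...,2]>9)&(C[...,2]<24)&(C[...,0]<560)&(abs(C[...,1])<135)&(v.z>0))
for b in blobs(m,200): print("mould",rect(C[b]),np.median(C[b][:,2]))
m=(C[...,2]>34)&(C[...,2]<56)&(C[...,0]<530)&(C[...,1]>140)&(C[...,1]<310)&(v.z>0)
for b in blobs(m,200): print("stack",rect(C[b]),np.median(C[b][:,2]))
import sys
cv2.imwrite("pics/%s.png"%sys.argv[1],v.c)
E
python3 reds.py d
```

```text
t 13.2 p [458.7 217.  173.8] psi 1.566 tilt 0.006 q [ 0.42  0.45  1.97 -0.    0.73  0.42] F [ 1.2  0.5 -0.4] w 74.2
q6 end ~ 1.63
[[-0.0198,0.0002,-0.002,0.132,0.7],[-0.0197,0.0028,-0.002,0.132,0.7],[-0.0191,0.0053,-0.002,0.132,0.7],[-0.0182,0.0078,-0.002,0.132,0.7],[-0.0171,0.0101,-0.002,0.132,0.7]]
[[-0.0156,0.0123,-0.002,0.132,0.7],[-0.0138,0.0142,-0.002,0.132,0.7],[-0.0118,0.0159,-0.002,0.132,0.7],[-0.0096,0.0174,-0.002,0.132,0.7],[-0.0073,0.0185,-0.002,0.132,0.7]]
[[-0.0048,0.0193,-0.002,0.132,0.7],[-0.0022,0.0197,-0.002,0.132,0.7],[0.0004,0.0198,-0.002,0.132,0.7]]
('R', 108, (np.float64(365.4), np.float64(266.9)), (array([500.3, -47.7]), array([47.6, 15.3]), 83.48))
('R', 107, (np.float64(326.3), np.float64(272.9)), (array([483.1,  47.9]), array([47.8, 15.5]), 79.55))
mould (array([459.5, -40.8]), array([ 53.1, 119.9]), 81.94) 15.651916188320694
mould (array([442.4,  56.6]), array([ 52.8, 119.7]), 78.66) 15.692447006149099
mould (array([ 53.7, -17.9]), array([112.8, 180.6]), 0.28) 12.181800420046313
```

View pics/d.png

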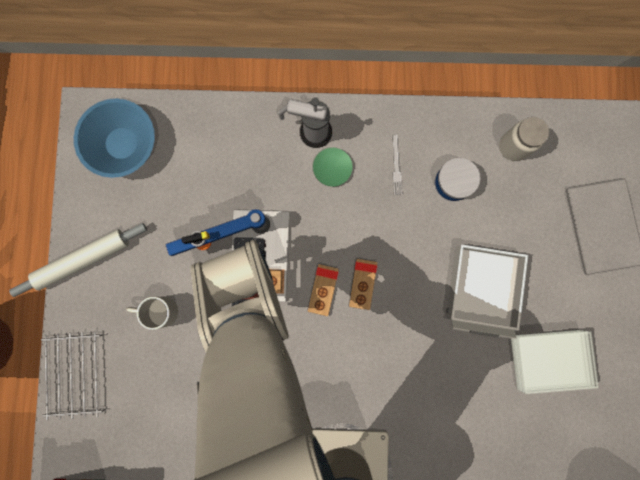

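The reds have not moved, with tags at (365,267) and (326,273). Next I fetch red_a.

Call:
{"api": "send_rows", "payload": {"rows": [[-0.02,0,-0.004,0.132,0.7],[-0.02,0.003,-0.004,0.132,0.7],[-0.019,0.005,-0.004,0.132,0.7],[-0.018,0.008,-0.004,0.132,0.7],[-0.017,0.01,-0.004,0.132,0.7]]}}

```text
t: 13.8
ee_pos: [460.5, 117.7, 195.7]
orientation: [2.828, 1.367, 0.0]
ft_force: [-0.6, 0.5, 0.2]
width: 74.7
```

Call:
{"api": "send_rows", "payload": {"rows": [[-0.0155,0.0125,-0.002,0.132,0.7],[-0.014,0.014,-0.002,0.132,0.7],[-0.012,0.016,-0.002,0.132,0.7],[-0.0095,0.0175,-0.002,0.132,0.7],[-0.0075,0.0185,-0.002,0.132,0.7]]}}

```text
t: 14.3
ee_pos: [460.6, 18.1, 205.6]
orientation: [3.119, 0.377, -0.0]
ft_force: [0.4, -0.0, 0.2]
width: 74.6
```

Call:
{"api": "send_rows", "payload": {"rows": [[-0.005,0.0195,0,0.132,0.7],[-0.002,0.02,0,0.132,0.7],[0.0005,0.02,0,0.132,0.7],[0,0,0,0,0.7],[0,0,0,0,0.7]]}}

```text
t: 14.8
ee_pos: [460.9, -41.4, 205.5]
orientation: [-3.133, 0.233, 0.0]
ft_force: [-0.3, 0.1, 0.5]
width: 74.9
```

```bash
python3 plan.py 459.5 -41 84 -0.145 0.7 40; python3 reds.py e
```

```text
t 14.8 p [460.9 -41.4 205.5] psi -0.149 tilt 0.000 q [-0.12  0.34  2.05  0.    0.75  1.6 ] F [-0.3  0.1  0.5] w 74.9
q6 end ~ 1.63
[[-0.0004,-0.0001,0.0304,-0.001,0.7],[-0.0004,-0.0001,0.0304,-0.001,0.7],[-0.0004,-0.0001,0.0304,-0.001,0.7],[-0.0004,-0.0001,0.0304,-0.001,0.7]]
('G', 135, (np.float64(238.4), np.float64(279.8)), (array([459.7, 263.9]), array([16.6, 49.4]), 87.72))
('R', 67, (np.float64(322.9), np.float64(272.2)), (array([483.9,  56.8]), array([27. , 15.4]), 80.31))
mould (array([442.4,  57. ]), array([ 51.9, 119.5]), 78.7) 15.636942969480112
mould (array([50.8, 65.5]), array([ 87.2, 119.4]), 89.27) 12.311821548891864
stack (array([460. , 219.2]), array([120.9,  51.8]), 89.68) 45.66918478063019
```

Call:
{"api": "send_rows", "payload": {"rows": [[0,0,0.04,0,0.7],[-0.001,0,0.04,0,0.7],[0,0,0.025,0,0.7],[0,0,0.012,0,0.7],[0,0,0.004,0,0.7]]}}

```text
t: 15.35
ee_pos: [459.6, -40.5, 83.7]
orientation: [-3.133, 0.233, 0.003]
ft_force: [-0.2, -0.8, -0.4]
width: 74.9
```

Call:
{"api": "send_rows", "payload": {"rows": [[0,0,0,0,0.7],[0,0,0,0,-1],[0,0,0,0,-1],[0,0,0,0,-1],[0,0,0,0,-1]]}}

```text
t: 15.85
ee_pos: [460.5, -41.3, 85.5]
orientation: [3.133, -0.236, 0.002]
ft_force: [-1.5, 0.2, 7.4]
width: 51.8
```

Call:
{"api": "send_rows", "payload": {"rows": [[0,0,-0.02,0,-1],[0,0,-0.04,0,-1],[0,0,-0.04,0,-1],[0,0,-0.02,0,-1],[0,0,0,0,-1]]}}

```text
t: 16.35
ee_pos: [461.5, -41.4, 207.6]
orientation: [3.132, -0.236, 0.01]
ft_force: [1.3, -0.2, -1.1]
width: 51.6
```

```bash
python3 plan.py 460 -342 205 -0.13 -1 40; python3 reds.py f
```

```text
t 16.4 p [461.5 -41.4 207.6] psi -0.150 tilt 0.006 q [-0.12  0.34  2.05 -0.    0.75  1.61] F [ 1.3 -0.2 -1.1] w 51.6
q6 end ~ 1.06
[[0.0054,0.0372,0.0003,-0.003,-1],[0.0053,0.0372,0.0003,-0.003,-1],[0.0052,0.0372,0.0003,-0.003,-1],[0.0051,0.0372,0.0003,-0.003,-1],[0.005,0.0372,0.0003,-0.003,-1]]
[[0.0049,0.0373,0.0003,-0.003,-1],[0.0048,0.0373,0.0003,-0.003,-1],[0.0047,0.0373,0.0003,-0.003,-1]]
('G', 135, (np.float64(238.5), np.float64(279.9)), (array([459.5, 264.3]), array([15.8, 49.4]), 89.05))
('R', 64, (np.float64(322.6), np.float64(272.2)), (array([484. ,  57.5]), array([27.5, 15.4]), 80.31))
mould (array([442.2,  57.1]), array([ 51.9, 119.6]), 78.73) 15.849699561175973
mould (array([50.7, 65.4]), array([118.4,  87.4]), 0.1) 12.359852561035227
stack (array([460. , 218.8]), array([121. ,  51.8]), 89.72) 45.70709391219485
```

Call:
{"api": "send_rows", "payload": {"rows": [[0.005,0.037,0,-0.003,-1],[0.005,0.037,0,-0.003,-1],[0.005,0.037,0,-0.003,-1],[0.005,0.037,0,-0.003,-1],[0.005,0.037,0,-0.003,-1]]}}

```text
t: 16.9
ee_pos: [457.1, -228.9, 202.9]
orientation: [-3.133, 0.212, 0.004]
ft_force: [0.5, 0.1, -0.8]
width: 51.4
```

Call:
{"api": "send_rows", "payload": {"rows": [[0.005,0.037,0,-0.003,-1],[0.005,0.037,0,-0.003,-1],[0.005,0.038,0,-0.003,-1],[0,0,0,0,-1],[0,0,0,0,-1]]}}

```text
t: 17.4
ee_pos: [457.2, -340.8, 202.8]
orientation: [-3.133, 0.201, 0.004]
ft_force: [0.2, 1.1, -0.3]
width: 51.2
```

```bash
python3 plan.py 460 -342 97 -0.13 -1 40; python3 - <<'E'
from h import *
v=V("side"); cv2.imwrite("pics/g.png",cv2.resize(v.c[100:340,250:550],None,fx=2,fy=2))
E
```

```text
t 17.4 p [ 457.2 -340.8  202.8] psi -0.128 tilt 0.003 q [-0.66  0.48  1.82  0.    0.85  1.04] F [ 0.2  1.1 -0.3] w 51.2
q6 end ~ 1.06
[[0.001,0.0003,0.0353,0.001,-1],[0.001,0.0003,0.0353,0.001,-1],[0.001,0.0003,0.0353,0.001,-1]]
```

View pics/g.png

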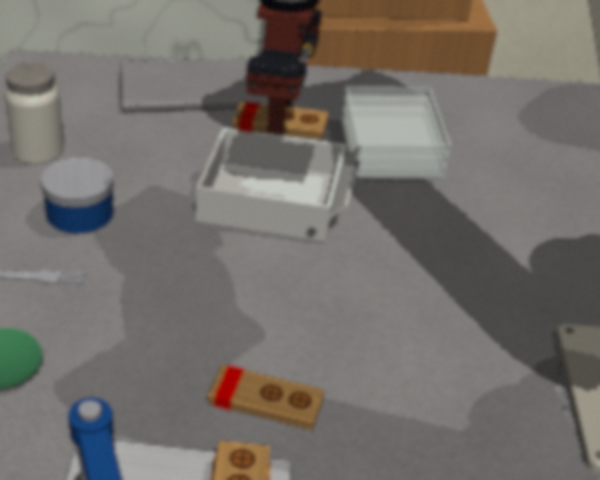

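Call:
{"api": "send_rows", "payload": {"rows": [[0.001,0,0.035,0,-1],[0.001,0,0.035,0,-1],[0.001,0.001,0.03,0,-1],[0,0,0,0,-1],[0,0,0,0,-1]]}}

```text
t: 17.95
ee_pos: [460.9, -340.9, 104.4]
orientation: [-3.134, 0.196, 0.003]
ft_force: [0.6, -1.2, 0.0]
width: 51.8
```

Call:
{"api": "send_rows", "payload": {"rows": [[0,0,0.007,0,-1],[0,0,0,0,0.7],[0,0,0,0,0.7],[0,0,0,0,0.7],[0,0,-0.02,0,0.7]]}}

```text
t: 18.45
ee_pos: [460.1, -341.5, 116.6]
orientation: [-3.133, 0.198, 0.004]
ft_force: [-0.6, -0.4, 0.7]
width: 74.5
```

Call:
{"api": "send_rows", "payload": {"rows": [[0,0,-0.04,0,0.7],[0,0,-0.04,0,0.7],[0,0,-0.02,0,0.7],[0,0,0,0,0.7]]}}

```text
t: 18.85
ee_pos: [462.5, -343.4, 221.4]
orientation: [3.131, -0.198, 0.009]
ft_force: [-0.4, -0.3, 0.5]
width: 74.6
```

```bash
python3 reds.py h;python3 plan.py 442.3 57 205 -0.2 0.7 40
```

```text
('G', 135, (np.float64(238.5), np.float64(279.8)), (array([459.6, 264.2]), array([15.7, 49.5]), 88.6))
('R', 114, (np.float64(326.7), np.float64(272.9)), (array([482.7,  47.3]), array([46.6, 15.1]), 78.38))
mould (array([442.4,  57.1]), array([ 52.5, 119.6]), 78.15) 15.724223430938792
mould (array([104.5,  61.7]), array([ 40.1, 115. ]), 23.08) 12.072838865467787
stack (array([460. , 218.7]), array([120.2,  52. ]), 89.75) 45.69206655297883
t 18.9 p [ 461.6 -342.7  219.3] psi -0.126 tilt 0.004 q [-0.66  0.46  1.8   0.    0.88  1.04] F [-0.6  1.   0.5] w 74.8
q6 end ~ 1.90
[[-0.0063,-0.0358,0.0013,0.007,0.7],[-0.0066,-0.0358,0.0013,0.007,0.7],[-0.0068,-0.0357,0.0013,0.007,0.7],[-0.0071,-0.0357,0.0013,0.007,0.7],[-0.0073,-0.0356,0.0013,0.007,0.7]]
[[-0.0076,-0.0356,0.0013,0.007,0.7],[-0.0078,-0.0355,0.0013,0.007,0.7],[-0.0081,-0.0355,0.0013,0.007,0.7],[-0.0083,-0.0354,0.0013,0.007,0.7],[-0.0086,-0.0354,0.0013,0.007,0.7]]
[[-0.0088,-0.0353,0.0013,0.007,0.7]]
```

Call:
{"api": "send_rows", "payload": {"rows": [[-0.006,-0.036,0.001,0.007,0.7],[-0.007,-0.036,0.001,0.007,0.7],[-0.007,-0.036,0.001,0.007,0.7],[-0.007,-0.036,0.001,0.007,0.7],[-0.007,-0.036,0.001,0.007,0.7]]}}

```text
t: 19.4
ee_pos: [451.4, -157.6, 211.1]
orientation: [-3.131, 0.254, 0.004]
ft_force: [0.3, -0.7, -0.2]
width: 75.0
```

Call:
{"api": "send_rows", "payload": {"rows": [[-0.008,-0.036,0.001,0.007,0.7],[-0.008,-0.0355,0.001,0.007,0.7],[-0.008,-0.0355,0.001,0.007,0.7],[-0.008,-0.0355,0.001,0.007,0.7],[-0.008,-0.035,0.001,0.007,0.7]]}}

```text
t: 19.9
ee_pos: [442.9, 23.9, 206.3]
orientation: [3.126, -0.308, -0.004]
ft_force: [0.5, 0.3, -0.4]
width: 75.0
```

Call:
{"api": "send_rows", "payload": {"rows": [[-0.008,-0.035,0.001,0.007,0.7],[0,0,0,0,0.7],[0,0,0,0,0.7]]}}

```text
t: 20.2
ee_pos: [442.3, 58.9, 205.6]
orientation: [3.125, -0.315, -0.004]
ft_force: [0.4, -0.2, 1.1]
width: 75.0
```

```bash
python3 plan.py 442.3 57 84 -0.2 0.7 40; python3 reds.py i
```

```text
t 20.2 p [442.3  58.9 205.6] psi -0.201 tilt 0.002 q [ 0.11  0.32  2.08 -0.    0.74  1.88] F [ 0.4 -0.2  1.1] w 75.0
q6 end ~ 1.90
[[0.0001,0.0005,0.0304,0,0.7],[0.0001,0.0005,0.0304,0,0.7],[0.0001,0.0005,0.0304,0,0.7],[0.0001,0.0005,0.0304,0,0.7]]
('G', 137, (np.float64(238.4), np.float64(279.8)), (array([459.6, 264.2]), array([16.4, 49.6]), 87.65))
('R', 133, (np.float64(487.3), np.float64(269.8)), (array([ 502., -346.]), array([50.1, 15.7]), 83.44))
stack (array([460. , 219.5]), array([119.4,  51.8]), 89.73) 45.83667606476902
```

View pics/i.png

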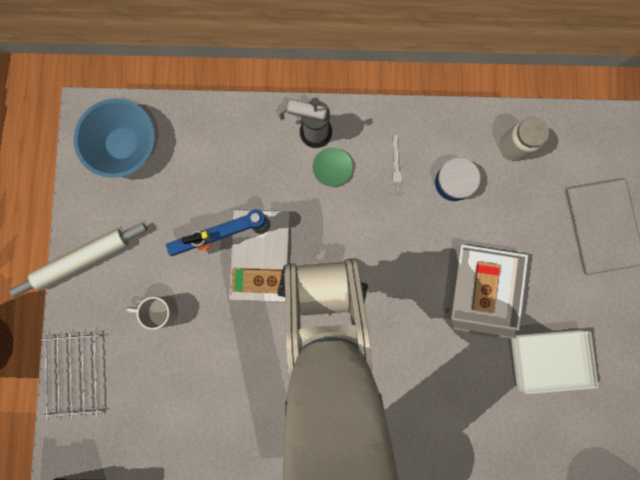

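The red_a mould lies in the bin at (487,287), the stack is at (258,280), and red_b is under the gripper. Picking red_b up.

Call:
{"api": "send_rows", "payload": {"rows": [[0,0.001,0.04,0,0.7],[0,0.001,0.04,0,0.7],[0,0,0.025,0,0.7],[0,0,0.012,0,0.7],[0,0,0.004,0,0.7]]}}

```text
t: 20.75
ee_pos: [442.1, 55.5, 84.5]
orientation: [3.125, -0.321, -0.004]
ft_force: [-0.5, -0.4, -0.1]
width: 75.1
```

Call:
{"api": "send_rows", "payload": {"rows": [[0,0,0,0,0.7],[0,0,0,0,-1],[0,0,0,0,-1],[0,0,0,0,-1],[0,0,0,0,-1]]}}

```text
t: 21.25
ee_pos: [443.2, 56.5, 86.5]
orientation: [-3.125, 0.318, -0.003]
ft_force: [0.4, 0.2, 7.3]
width: 51.7
```

Call:
{"api": "send_rows", "payload": {"rows": [[0,0,-0.02,0,-1],[0,0,-0.04,0,-1],[0,0,-0.04,0,-1],[0,0,-0.02,0,-1],[0,0,0,0,-1]]}}

```text
t: 21.75
ee_pos: [444.2, 56.7, 208.5]
orientation: [-3.124, 0.318, -0.01]
ft_force: [-0.8, 0.4, -0.7]
width: 51.9
```

```bash
python3 plan.py 460 -342 205 -0.13 -1 40
```

```text
t 21.8 p [444.2  56.7 208.5] psi -0.203 tilt 0.006 q [ 0.1   0.32  2.08 -0.    0.74  1.87] F [-0.8  0.4 -0.7] w 51.9
q6 end ~ 1.06
[[0.0096,0.0387,0.0004,-0.007,-1],[0.0093,0.0388,0.0004,-0.007,-1],[0.009,0.0389,0.0004,-0.007,-1],[0.0088,0.0389,0.0004,-0.007,-1],[0.0085,0.039,0.0004,-0.007,-1]]
[[0.0082,0.039,0.0004,-0.007,-1],[0.008,0.0391,0.0004,-0.007,-1],[0.0077,0.0392,0.0004,-0.007,-1],[0.0074,0.0392,0.0004,-0.007,-1],[0.0071,0.0393,0.0004,-0.007,-1]]
```

Call:
{"api": "send_rows", "payload": {"rows": [[0.01,0.039,0,-0.007,-1],[0.009,0.039,0,-0.007,-1],[0.009,0.039,0,-0.007,-1],[0.009,0.039,0,-0.007,-1],[0.0085,0.039,0,-0.007,-1]]}}

```text
t: 22.25
ee_pos: [449.9, -145.0, 204.5]
orientation: [-3.13, 0.263, 0.003]
ft_force: [0.3, 0.1, -0.9]
width: 51.8
```

Call:
{"api": "send_rows", "payload": {"rows": [[0.008,0.039,0,-0.007,-1],[0.008,0.039,0,-0.007,-1],[0.008,0.039,0,-0.007,-1],[0.007,0.039,0,-0.007,-1],[0.007,0.039,0,-0.007,-1]]}}

```text
t: 22.75
ee_pos: [457.5, -343.4, 204.1]
orientation: [-3.133, 0.209, 0.003]
ft_force: [1.3, 1.6, -0.7]
width: 51.5
```

Call:
{"api": "send_rows", "payload": {"rows": [[0,0,0,0,-1],[0,0,0,0,-1]]}}

```text
t: 22.95
ee_pos: [457.4, -342.1, 204.1]
orientation: [-3.133, 0.212, 0.003]
ft_force: [0.6, 1.1, -1.1]
width: 51.6
```

```bash
python3 plan.py 460 -342 115 -0.13 -1 40
```

```text
t 22.9 p [ 457.4 -342.1  204.1] psi -0.135 tilt 0.003 q [-0.66  0.48  1.81  0.    0.85  1.04] F [ 0.6  1.1 -1.1] w 51.6
q6 end ~ 1.06
[[0.0009,-0.0002,0.0297,-0.002,-1],[0.0009,-0.0002,0.0297,-0.002,-1],[0.0009,-0.0002,0.0297,-0.002,-1]]
```

Call:
{"api": "send_rows", "payload": {"rows": [[0.001,0,0.03,0,-1],[0.001,0,0.03,0,-1],[0.001,0,0.028,0,-1],[0,0,0,0,-1],[0,0,0,0,-1]]}}

```text
t: 23.45
ee_pos: [461.0, -341.2, 117.3]
orientation: [-3.133, 0.207, 0.003]
ft_force: [0.2, -0.3, -1.1]
width: 51.7
```

Call:
{"api": "send_rows", "payload": {"rows": [[0,0,0.004,0,-1],[0,0,0,0,0.7],[0,0,0,0,0.7],[0,0,0,0,0.7],[0,0,-0.02,0,0.7]]}}

```text
t: 23.95
ee_pos: [460.2, -341.8, 132.5]
orientation: [-3.133, 0.209, 0.005]
ft_force: [-0.2, 0.9, -0.2]
width: 74.3
```

Call:
{"api": "send_rows", "payload": {"rows": [[0,0,-0.04,0,0.7],[0,0,-0.04,0,0.7],[0,0,-0.03,0,0.7],[0,0,0,0,0.7]]}}

```text
t: 24.35
ee_pos: [463.1, -344.1, 248.6]
orientation: [3.13, -0.209, 0.011]
ft_force: [0.6, -0.6, -0.2]
width: 74.5
```

```bash
python3 reds.py j;python3 plan.py; python3 press.py|grep -v "rim"
```

```text
('G', 134, (np.float64(238.4), np.float64(279.8)), (array([459.5, 264.3]), array([15.7, 49.5]), 88.84))
('R', 40, (np.float64(480.2), np.float64(268.2)), (array([ 505.5, -328.6]), array([14.7, 15.1]), 89.86))
mould (array([104.7,  44.6]), array([ 41.1, 145.2]), 17.76) 12.180254657337809
stack (array([460. , 218.9]), array([119.9,  51.8]), 89.61) 45.82282635341836
t 24.4 p [ 462.1 -343.3  246.2] psi -0.133 tilt 0.005 q [-0.66  0.42  1.79  0.    0.93  1.04] F [-0.   0.9  0.5] w 75.0
bar 891 (array([561.5, 303.9]), array([ 38.7, 231.5]), 23.28) [[498.0, 402.6000061035156], [589.5, 189.89999389648438], [625.0999755859375, 205.1999969482422], [533.5999755859375, 417.8999938964844]]
cork (array([460.1, 204.1]), array([96.9, 56. ]), 89.27)
base [[410.5, 147.8000030517578], [635.4000244140625, 146.0], [636.5, 286.3999938964844], [411.70001220703125, 288.1000061035156]]
yellow 30 203.83333333333334 234.53333333333333 [[554.69968919 323.30883648 163.        ]]
black 53 193.75471698113208 238.81132075471697 [[544.574352   345.17593455 163.        ]]
```

View pics/j.png

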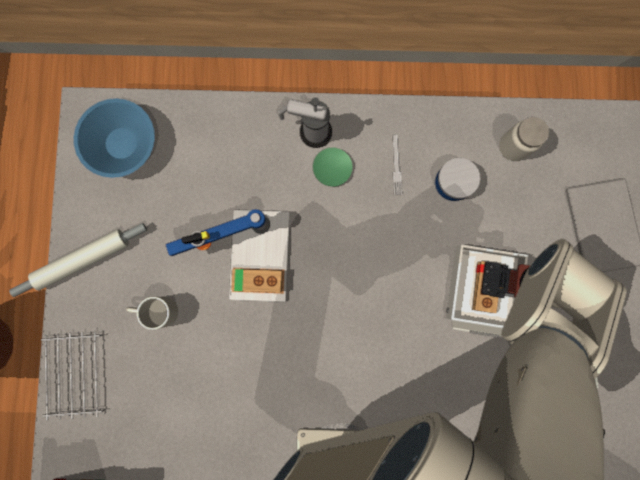

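```bash
cat > arm.py <<'E'
from h import *
import sys
post=np.array([600.5,216.3])
v=V("top");C=v.cloud();h=v.hsv
b=(C[...,2]>112)&(C[...,2]<135)&(C[...,0]<660)&(C[...,1]>150)&(C[...,1]<460)&(C[...,0]>370)&(v.z>0)&(h[...,0]>95)&(h[...,0]<125)&(h[...,1]>120)
yy,xx=np.nonzero(b);P=v.plane(np.c_[xx,yy],125)[:,:2]
r=np.linalg.norm(P-post,axis=1)
for lo,hi in((40,100),(170,205)):
    q=P[(r>lo)&(r<hi)]-post
    if len(q): m=q.mean(0);print(len(q),"theta %.3f"%np.arctan2(m[1],-m[0]))
print("max r",np.percentile(r,99), "post cap", P[r<20].mean(0) if (r<20).any() else None)
E
python3 arm.py; python3 - <<'E'
import numpy as np
th=1.205;a=np.array([-np.cos(th),np.sin(th)]);n=np.array([np.sin(th),np.cos(th)])
print(np.array([600.5,216.3])+195*a+60*n, np.pi/2-th)
E
```

```text
316 theta 1.165
174 theta 1.181
max r 209.6466205359618 post cap [598.87901889 215.69071515]
[586.78020845 419.8602302 ] 0.3657963267948965
```

```bash
python3 plan.py 584 422 260 0.38 -1 45
```

```text
t 24.5 p [ 460.9 -342.3  243.3] psi -0.133 tilt 0.000 q [-0.66  0.42  1.79 -0.    0.93  1.04] F [-0.4  0.8  0.4] w 74.4
q6 end ~ 1.82
[[0.0011,-0.043,-0.0009,-0.029,-1],[0.0024,-0.0429,-0.0009,-0.029,-1],[0.0036,-0.0429,-0.0009,-0.029,-1],[0.0049,-0.0427,-0.0009,-0.029,-1],[0.0061,-0.0426,-0.0009,-0.029,-1]]
[[0.0073,-0.0424,-0.0009,-0.029,-1],[0.0086,-0.0421,-0.0009,-0.029,-1],[0.0098,-0.0419,-0.0009,-0.029,-1],[0.011,-0.0416,-0.0009,-0.029,-1],[0.0122,-0.0412,-0.0009,-0.029,-1]]
[[0.0134,-0.0409,-0.0009,-0.029,-1],[0.0146,-0.0405,-0.0009,-0.029,-1],[0.0157,-0.04,-0.0009,-0.029,-1],[0.0169,-0.0396,-0.0009,-0.029,-1],[0.018,-0.0391,-0.0009,-0.029,-1]]
[[0.0191,-0.0385,-0.0009,-0.029,-1],[0.0203,-0.0379,-0.0009,-0.029,-1],[0.0213,-0.0373,-0.0009,-0.029,-1]]
```

Call:
{"api": "send_rows", "payload": {"rows": [[0.001,-0.043,-0.005,-0.029,-1],[0.002,-0.043,-0.005,-0.029,-1],[0.004,-0.043,-0.005,-0.029,-1],[0.005,-0.043,-0.005,-0.029,-1],[0.006,-0.043,0,-0.029,-1]]}}

```text
t: 25.0
ee_pos: [494.9, -127.6, 262.6]
orientation: [-3.141, -0.02, 0.003]
ft_force: [0.9, -0.4, -0.7]
width: 38.4
```

Call:
{"api": "send_rows", "payload": {"rows": [[0.007,-0.0425,0,-0.029,-1],[0.0085,-0.042,0,-0.029,-1],[0.01,-0.042,0,-0.029,-1],[0.011,-0.0415,0,-0.029,-1],[0.012,-0.041,0,-0.029,-1]]}}

```text
t: 25.5
ee_pos: [528.4, 84.4, 261.9]
orientation: [3.132, 0.248, -0.005]
ft_force: [1.0, 0.0, -0.6]
width: 1.0
```

Call:
{"api": "send_rows", "payload": {"rows": [[0.0135,-0.041,0,-0.029,-1],[0.0145,-0.0405,0,-0.029,-1],[0.0155,-0.04,0,-0.029,-1],[0.017,-0.0395,0,-0.029,-1],[0.018,-0.039,0,-0.029,-1]]}}

```text
t: 26.0
ee_pos: [562.6, 296.5, 261.4]
orientation: [3.104, 0.474, -0.005]
ft_force: [1.1, -0.4, 0.0]
width: 0.2
```

Call:
{"api": "send_rows", "payload": {"rows": [[0.019,-0.0385,0,-0.029,-1],[0.02,-0.038,0,-0.029,-1],[0.0215,-0.0375,0,-0.029,-1],[0,0,0,0,-1],[0,0,0,0,-1]]}}

```text
t: 26.5
ee_pos: [582.5, 422.8, 261.0]
orientation: [3.08, 0.609, -0.006]
ft_force: [0.1, -0.4, 0.9]
width: 0.3
```

```bash
python3 plan.py 584 422 182 0.38 -1 40;python3 - <<'E'
from h import *
v=V("side"); cv2.imwrite("pics/k.png",v.c)
v=V("top"); cv2.imwrite("pics/k2.png",v.c)
b=[q for q in blobs((cv2.inRange(v.hsv,(0,200,120),(5,255,255))>0),10)]
for q in b: y,x=np.nonzero(q);print(x.mean(),y.mean(),q.sum())
C=v.cloud();m=(C[...,2]>8)&(C[...,2]<48)&(abs(C[...,0]-460)<70)&(abs(C[...,1]+342)<60)
print(np.median(C[m][:,2]))
E
python3 arm.py
```

```text
t 26.5 p [582.5 422.8 261. ] psi 0.390 tilt 0.004 q [ 0.61  0.61  1.43 -0.    1.11  1.79] F [ 0.1 -0.4  0.9] w 0.3
q6 end ~ 1.82
[[0.0005,0.0007,0.0395,0.005,-1],[0.0005,0.0007,0.0395,0.005,-1]]
488.50967741935483 269.09032258064514 155
35.74003505041517
325 theta 1.162
110 theta 1.178
max r 191.74444347736141 post cap [599.25928605 215.52333703]
```

View pics/k.png

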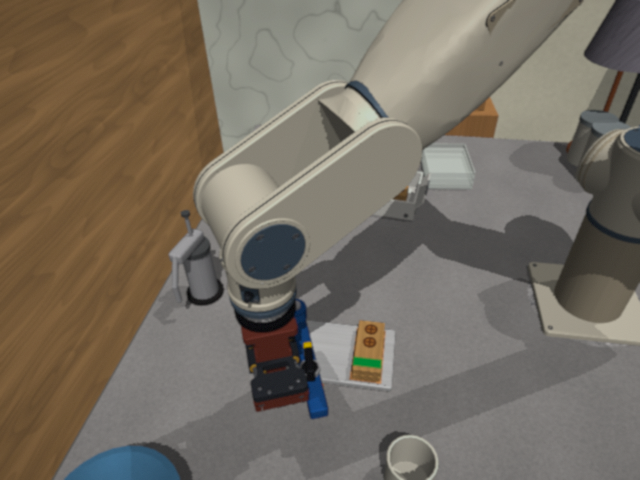

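View pics/k2.png

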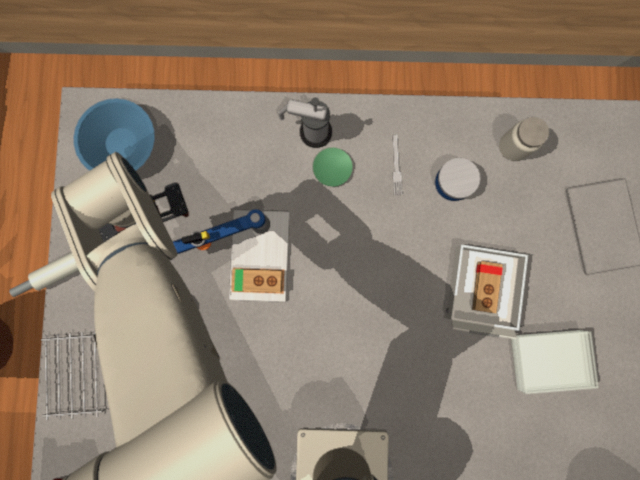

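Call:
{"api": "send_rows", "payload": {"rows": [[0,0,0.04,0.005,-1],[0,0,0.037,0.005,-1],[0,0,0,0,-1],[-0.015,0,0,0,-1],[-0.01,0,0,0,-1]]}}

```text
t: 27.15
ee_pos: [560.4, 412.5, 188.0]
orientation: [-3.085, -0.59, -0.001]
ft_force: [-0.1, 1.4, 0.4]
width: 0.4
```

```bash
python3 plan.py; python3 -c "
import numpy as np
from workcell import telemetry
p=telemetry.get_obs()['ee_pos'][:2]-np.array([600.5,216.3])
for th in(1.17,1.19,1.21):
  a=np.array([-np.cos(th),np.sin(th)]);n=np.array([np.sin(th),np.cos(th)]);print(th,p@a,p@n)"
```

```text
t 27.1 p [560.4 412.5 188. ] psi 0.378 tilt 0.001 q [0.62 0.65 1.53 0.   0.96 1.81] F [-0.1  1.4  0.4] w 0.4
1.17 196.297482707661 39.61644627182171
1.19 197.05050062431638 35.682835317262644
1.21 197.72470096802704 31.734951704341455
```

Call:
{"api": "send_rows", "payload": {"rows": [[-0.01,0,0.005,0,-1],[-0.0157,-0.0014,0,-0.08,-1],[-0.0157,-0.0014,0,-0.08,-1],[-0.0157,-0.0014,0,-0.08,-1],[0,0,0,0,-1]]}}

```text
t: 27.65
ee_pos: [505.6, 391.8, 182.4]
orientation: [2.992, 0.958, -0.001]
ft_force: [0.6, -0.2, 0.0]
width: 0.5
```

```bash
python3 plan.py; python3 arm.py; python3 - <<'E'
from h import *
v=V("side"); cv2.imwrite("pics/l.png",v.c[200:480,150:500])
E
```

```text
t 27.6 p [505.6 391.8 182.4] psi 0.620 tilt 0.001 q [0.64 0.59 1.67 0.   0.88 1.59] F [ 0.6 -0.2  0. ] w 0.5
314 theta 0.882
86 theta 0.900
max r 187.1626985889345 post cap [598.65272573 215.54090656]
```

View pics/l.png

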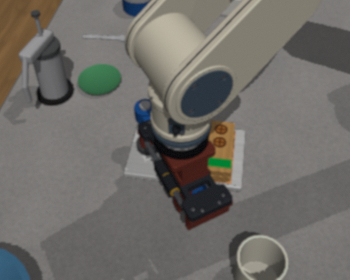

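Call:
{"api": "send_rows", "payload": {"rows": [[-0.0157,-0.0014,0,-0.08,-1],[-0.0157,-0.0014,0,-0.08,-1],[-0.0157,-0.0014,0,-0.08,-1],[-0.0157,-0.0014,0,-0.08,-1],[-0.0157,-0.0014,0,-0.08,-1]]}}

```text
t: 28.25
ee_pos: [447.4, 343.2, 182.3]
orientation: [-2.741, -1.533, -0.004]
ft_force: [0.8, -0.3, -0.5]
width: 0.8
```

Call:
{"api": "send_rows", "payload": {"rows": [[-0.0157,-0.0014,0,-0.08,-1],[-0.0157,-0.0014,0,-0.08,-1],[-0.0157,-0.0014,0,-0.08,-1],[-0.0157,-0.0014,0,-0.08,-1],[0,0,0,0,-1]]}}

```text
t: 28.75
ee_pos: [415.4, 287.4, 181.9]
orientation: [2.465, 1.947, -0.001]
ft_force: [0.0, 0.3, -0.4]
width: 0.5
```

```bash
python3 plan.py; python3 arm.py; python3 - <<'E'
from h import *
v=V("side"); cv2.imwrite("pics/m.png",v.c[200:480,150:500])
E
```

```text
t 28.8 p [415.4 287.4 181.9] psi 1.337 tilt 0.000 q [ 0.58  0.43  1.97 -0.    0.74  0.82] F [ 0.   0.3 -0.4] w 0.5
305 theta 0.190
110 theta 0.185
max r 202.84638529796186 post cap [598.83810582 214.74558496]
```

View pics/m.png

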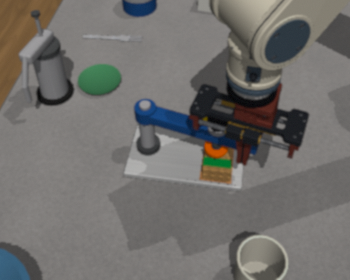

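Call:
{"api": "send_rows", "payload": {"rows": [[-0.012,-0.001,0,-0.06,-1],[-0.012,-0.001,0,-0.06,-1],[-0.008,-0.0007,0,-0.04,-1],[0,0,0,0,-1],[0,0,0,0,-1]]}}

```text
t: 29.35
ee_pos: [407.8, 258.0, 181.9]
orientation: [2.303, 2.137, 0.002]
ft_force: [0.1, -0.0, 0.0]
width: 0.8
```

Call:
{"api": "send_rows", "payload": {"rows": [[-0.006,-0.0005,0,-0.03,-1],[-0.004,0,0,-0.02,-1],[0,0,0,0,-1],[0,0,0,0,-1]]}}

```text
t: 29.75
ee_pos: [406.1, 247.6, 181.7]
orientation: [2.247, 2.196, 0.0]
ft_force: [0.5, -0.6, 0.0]
width: 0.1
```

```bash
python3 plan.py; python3 arm.py
```

```text
t 29.8 p [406.1 247.6 181.7] psi 1.548 tilt 0.000 q [ 0.52  0.4   2.03 -0.    0.71  0.55] F [ 0.5 -0.6  0. ] w 0.1
309 theta -0.001
58 theta -0.026
max r 191.65645172604002 post cap [599.34560804 214.78956374]
```

Call:
{"api": "send_rows", "payload": {"rows": [[-0.003,0,0,-0.01,-1],[0,0,0,0,-1],[0,0,0,0,-1]]}}

```text
t: 30.1
ee_pos: [405.9, 244.3, 181.7]
orientation: [2.235, 2.208, -0.0]
ft_force: [-0.4, -0.5, -0.3]
width: 0.6
```

Call:
{"api": "send_rows", "payload": {"rows": [[-0.002,0,0,0,-1],[0,0,0,0,-1],[0,0,0,0,-1]]}}

```text
t: 30.4
ee_pos: [405.9, 243.3, 181.8]
orientation: [-2.235, -2.206, -0.003]
ft_force: [-2.4, 7.7, -1.5]
width: 0.7
```

Call:
{"api": "send_rows", "payload": {"rows": [[-0.001,0,0,0,-1],[0,0,0,0,-1],[0,0,0,0,-1]]}}

```text
t: 30.7
ee_pos: [405.9, 243.1, 181.8]
orientation: [-2.235, -2.205, -0.005]
ft_force: [-3.2, 14.5, -3.7]
width: 0.6
```

Call:
{"api": "send_rows", "payload": {"rows": [[0.005,0,0,0,-1],[0.04,0,0,0,-1],[0.04,0,-0.04,0,-1],[0.04,0,-0.04,0,0],[0.04,0,0,0,0]]}}

```text
t: 31.2
ee_pos: [409.2, 399.6, 257.1]
orientation: [2.235, 2.207, 0.012]
ft_force: [1.1, 0.2, 0.3]
width: 13.1
```

```bash
python3 plan.py; python3 arm.py; cat > knob.py <<'E'
from h import *
import sys
v=V("top");C=v.cloud();h=v.hsv
K=np.array([460.6,217.2]) 
roi=np.zeros(v.z.shape,bool);u0=v.proj([[K[0],K[1],163]])[0];print("knob px",u0)
x0,y0=int(u0[0]),int(u0[1]);roi[y0-22:y0+22,x0-25:x0+25]=1
yel=(cv2.inRange(h,(22,150,120),(34,255,255))>0)&roi
for q in blobs(yel,3): yy,xx=np.nonzero(q);p=v.plane([[xx.mean(),yy.mean()]],163)[0];d=p[:2]-K;print("yellow",q.sum(),p.round(1),"r %.1f yaw %.3f"%(np.hypot(*d),np.arctan2(d[1],d[0])))
m=roi&(C[...,2]>150)&(C[...,2]<175)
for q in blobs(m,10): print("wing",q.sum(),rect(C[q]),np.median(C[q][:,2]))
dk=roi&(h[...,2]<50)
for q in blobs(dk,10): yy,xx=np.nonzero(q);print("dark",q.sum(),rect(v.plane(np.c_[xx,yy],163)))
cv2.imwrite("pics/%s.png"%sys.argv[1],cv2.resize(v.c[y0-50:y0+50,x0-60:x0+60],None,fx=5,fy=5,interpolation=cv2.INTER_CUBIC))
E
python3 knob.py n
```

```text
t 31.2 p [409.2 399.6 257.1] psi 1.558 tilt 0.007 q [ 0.75  0.4   1.79 -0.    0.95  0.77] F [1.1 0.2 0.3] w 13.1
322 theta -0.017
176 theta -0.007
max r 211.77718273352508 post cap [599.53414667 214.84454134]
knob px [249.92277439 278.50146612]
yellow 21 [482.8 212.3 163. ] r 22.8 yaw -0.218
wing 181 (array([461.4, 216.9]), array([14.3, 58.1]), 83.71) 161.80215911571722
dark 179 (array([453.7, 213. ]), array([22.8, 45.4]), 86.0)
```

View pics/n.png

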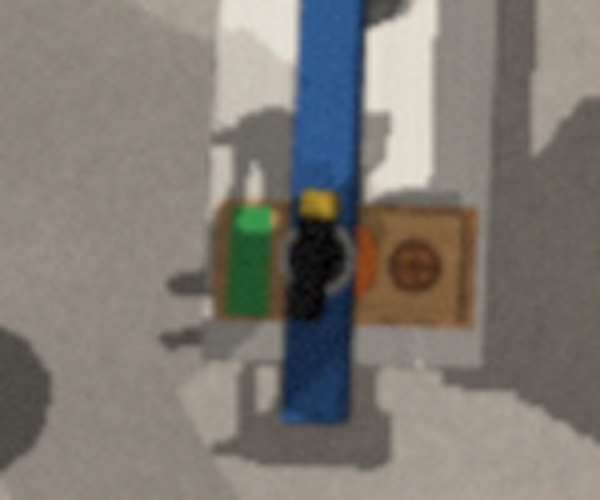

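```bash
python3 - <<'E'
from h import *
v=V("side");o=-v.R.T@v.t;print("cam",o.round())
u=v.proj([[460.6,217.2,70],[460.6,217.2,46]]);print(u)
x,y=u[0].astype(int);c=v.c[y-50:y+50,x-60:x+60];cv2.imwrite("pics/o.png",cv2.resize(c,None,fx=6,fy=6,interpolation=cv2.INTER_CUBIC))
m=cv2.inRange(v.hsv,(5,200,120),(14,255,255))>0
for q in blobs(m,10):
  yy,xx=np.nonzero(q)
  if abs(xx.mean()-x)<40 and abs(yy.mean()-y)<40: print(q.sum(),xx.min(),xx.max(),yy.min(),yy.max(),yy.mean()); print(np.median(v.cloud()[q],0), np.percentile(v.cloud()[q][:,2],[2,10,50,90,98]))
E
```

```text
cam [441. 807. 793.]
[[369.48708908 335.61473319]
 [368.95349023 343.60148521]]
```

View pics/o.png

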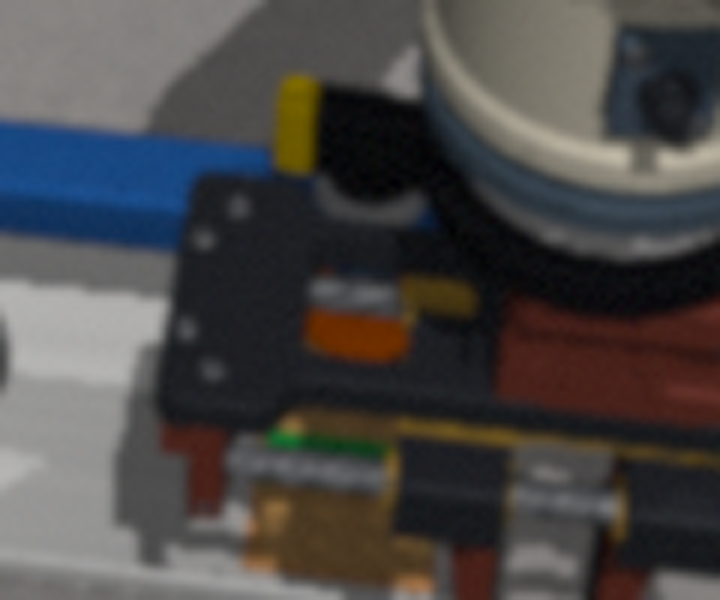

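```bash
python3 plan.py 461.1 217 250 3.03 0 40
```

```text
t 31.4 p [407.6 398.8 252.8] psi 1.561 tilt 0.001 q [ 0.75  0.41  1.79 -0.    0.94  0.76] F [ 0.1 -0.2  0.1] w 25.0
q6 end ~ -1.02
[[-0.0165,0.005,0.0003,-0.134,0],[-0.017,0.0028,0.0003,-0.134,0],[-0.0172,0.0005,0.0003,-0.134,0],[-0.0171,-0.0018,0.0003,-0.134,0],[-0.0167,-0.0041,0.0003,-0.134,0]]
[[-0.016,-0.0063,0.0003,-0.134,0],[-0.015,-0.0084,0.0003,-0.134,0],[-0.0138,-0.0103,0.0003,-0.134,0],[-0.0123,-0.0121,0.0003,-0.134,0],[-0.0106,-0.0136,0.0003,-0.134,0]]
[[-0.0087,-0.0149,0.0003,-0.134,0]]
```

Call:
{"api": "send_rows", "payload": {"rows": [[-0.0165,0.005,-0.002,-0.134,0],[-0.017,0.003,-0.002,-0.134,0],[-0.017,0.0005,0,-0.134,0],[-0.017,-0.002,0,-0.134,0],[-0.0165,-0.004,0,-0.134,0]]}}

```text
t: 31.85
ee_pos: [431.1, 312.5, 255.5]
orientation: [-1.377, -2.823, 0.004]
ft_force: [0.7, 0.8, -0.5]
width: 44.1
```

Call:
{"api": "send_rows", "payload": {"rows": [[-0.016,-0.0065,0,-0.134,0],[-0.015,-0.0085,0,-0.134,0],[-0.014,-0.0105,0,-0.134,0],[-0.012,-0.012,0,-0.134,0],[-0.0105,-0.0135,0,-0.134,0]]}}

```text
t: 32.35
ee_pos: [454.5, 229.9, 255.5]
orientation: [-0.373, -3.117, 0.003]
ft_force: [-1.2, -0.4, -0.4]
width: 43.9
```

Call:
{"api": "send_rows", "payload": {"rows": [[-0.0085,-0.015,0,-0.134,0],[0,0,0,0,0],[0,0,0,0,0]]}}

```text
t: 32.65
ee_pos: [459.5, 214.6, 255.9]
orientation: [-0.179, -3.135, 0.001]
ft_force: [0.3, 0.2, 0.8]
width: 44.1
```

```bash
python3 plan.py 461.1 217 216 3.03 0 20; cat > pad.py <<'E'
from h import *
import sys
v=V("side")
u=v.proj([[460.6,217.2,58]])[0];x,y=u.astype(int)
c=v.c[y-45:y+45,x-60:x+60];cv2.imwrite("pics/%s.png"%sys.argv[1],cv2.resize(c,None,fx=6,fy=6,interpolation=cv2.INTER_CUBIC))
m=(cv2.inRange(v.hsv,(3,190,90),(14,255,255))>0)
C=v.cloud()
for q in blobs(m,6):
  yy,xx=np.nonzero(q)
  if abs(xx.mean()-x)<40 and abs(yy.mean()-y)<40: print("orange",q.sum(),xx.min(),xx.max(),yy.min(),yy.max(),yy.mean().round(2),np.median(C[q],0).round(1))
E
python3 pad.py q0
```

```text
t 32.6 p [459.5 214.6 255.9] psi 3.028 tilt 0.001 q [ 0.41  0.32  1.92  0.    0.9  -1.04] F [0.3 0.2 0.8] w 44.1
q6 end ~ -1.02
[[-0.0005,0.0009,0.0133,-0.001,0],[-0.0005,0.0009,0.0133,-0.001,0],[-0.0005,0.0009,0.0133,-0.001,0]]
orange 235 357 381 331 345 338.07 [461.9 228.3  77.2]
```

View pics/q0.png

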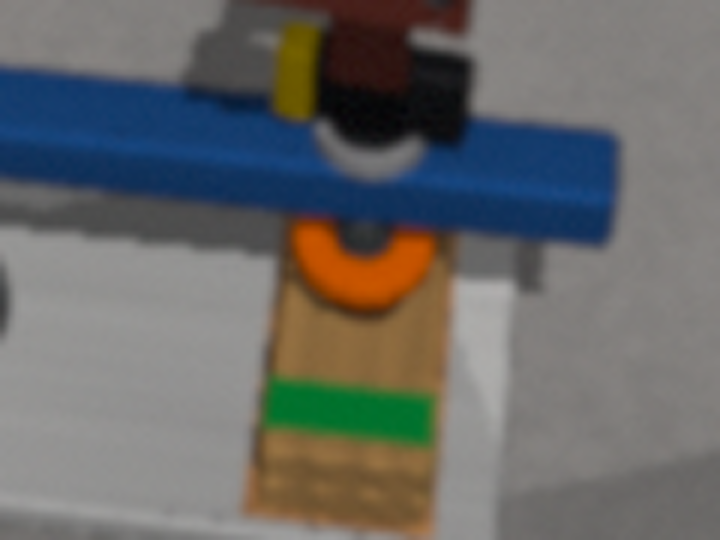

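Call:
{"api": "send_rows", "payload": {"rows": [[-0.0005,0.001,0.0135,0,0],[-0.0005,0.001,0.0135,0,0],[-0.0005,0.0005,0.0125,0,0],[0,0,0,0,0],[0,0,0,0,0]]}}

```text
t: 33.2
ee_pos: [461.4, 217.9, 216.1]
orientation: [-0.171, -3.135, 0.001]
ft_force: [0.9, -0.3, 0.4]
width: 43.9
```

Call:
{"api": "send_rows", "payload": {"rows": [[0,0,0,0,-1],[0,0,0,0,-1],[0,0,0,0,-1],[0,0,0,0,-1],[0,0,0,0,-1]]}}

```text
t: 33.7
ee_pos: [461.8, 217.8, 217.2]
orientation: [0.171, 3.137, 0.0]
ft_force: [-0.1, -0.4, 3.4]
width: 14.1
```

```bash
python3 plan.py; python3 pad.py q1; python3 -c "
from h import *
v=V('side')
for z in (70,66,58,46): print(z,v.proj([[460.6,239.2,z]]))
C=v.cloud();m=(cv2.inRange(v.hsv,(3,190,90),(14,255,255))>0); u=v.proj([[460.6,217,58]])[0]
m=max([q for q in blobs(m,20) if abs(np.nonzero(q)[0].mean()-u[1])<40 and abs(np.nonzero(q)[1].mean()-u[0])<40],key=lambda q:q.sum())
c=m.astype(np.uint8)
for col in range(364,375): 
  r=np.nonzero(m[:,col])[0]; print(col,r.min(),r.max(),C[r.min():r.max()+1,col,2].round(0))
print(telemetry.get_obs()['moment'])
"
```

```text
t 33.7 p [461.8 217.8 217.2] psi 3.033 tilt 0.000 q [ 0.42  0.38  1.94 -0.    0.82 -1.04] F [-0.1 -0.4  3.4] w 14.1
orange 238 357 381 331 345 338.29 [462.3 229.4  77.2]
70 [[368.47841878 344.85907854]]
66 [[368.38950749 346.20688186]]
58 [[368.21322582 348.87912974]]
46 [[367.95258943 352.83010809]]
364 332 344 [78. 77. 78. 78. 75. 77. 79. 77. 77. 76. 78. 75. 46.]
365 334 344 [82. 77. 79. 77. 77. 79. 79. 76. 78. 75. 72.]
366 336 345 [77. 78. 79. 77. 75. 78. 77. 75. 75. 47.]
367 337 345 [78. 80. 77. 79. 76. 78. 77. 74. 47.]
368 337 345 [76. 79. 76. 75. 75. 79. 77. 75. 71.]
369 338 345 [79. 79. 77. 77. 77. 76. 72. 70.]
370 338 345 [79. 78. 75. 78. 78. 75. 74. 71.]
371 337 345 [80. 80. 78. 79. 79. 78. 77. 75. 70.]
372 337 345 [79. 76. 78. 78. 77. 78. 74. 72. 71.]
373 336 345 [78. 79. 76. 78. 78. 77. 76. 74. 74. 45.]
374 334 344 [81. 79. 76. 77. 80. 78. 78. 79. 76. 75. 72.]
[-0.09086445 -0.04742208 -0.04396485]
```

Call:
{"api": "send_rows", "payload": {"rows": [[0,0,0,0.13,-1],[0,0,0,0.13,-1],[0,0,0,0.13,-1],[0,0,0,0.13,-1],[0,0,0,0.13,-1]]}}

```text
t: 34.3
ee_pos: [461.7, 217.9, 217.2]
orientation: [-1.171, -2.915, -0.0]
ft_force: [-1.0, -0.6, 5.2]
width: 13.6
```

Call:
{"api": "send_rows", "payload": {"rows": [[0,0,0,0.13,-1],[0,0,0,0.13,-1],[0,0,0,0.13,-1],[0,0,0,0.13,-1],[0,0,0,0.13,-1]]}}

```text
t: 34.8
ee_pos: [461.5, 217.8, 217.2]
orientation: [-2.04, -2.388, 0.001]
ft_force: [-2.2, -0.6, 5.0]
width: 14.3
```

```bash
python3 plan.py; python3 pad.py q2;python3 -c "
from workcell import telemetry
print(telemetry.get_obs()['moment'])"
```

```text
t 34.8 p [461.5 217.8 217.2] psi 1.728 tilt 0.001 q [0.42 0.38 1.94 0.   0.82 0.26] F [-2.2 -0.6  5. ] w 14.3
orange 252 357 380 332 347 339.94 [462.1 228.7  71.2]
[-0.14220704  0.36591441 -0.10611765]
```

View pics/q2.png

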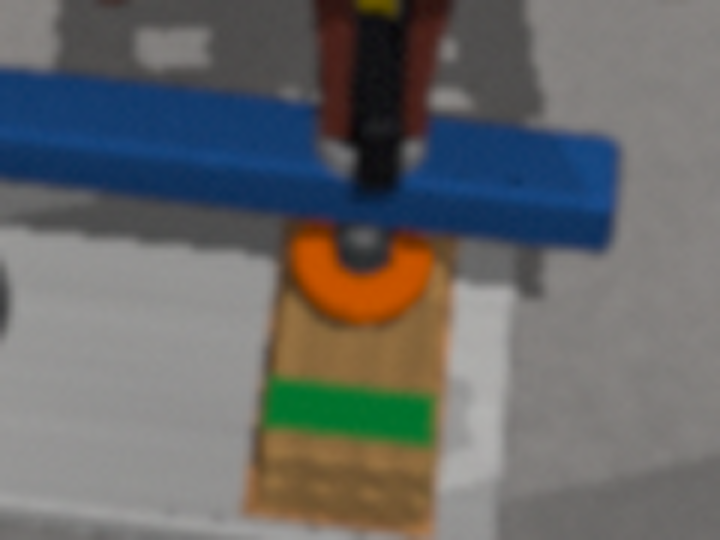

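The pad dropped about 6 mm for 1.3 rad, as expected. I keep turning.

Call:
{"api": "send_rows", "payload": {"rows": [[0,0,0,0.13,-1],[0,0,0,0.13,-1],[0,0,0,0.13,-1],[0,0,0,0.13,-1],[0,0,0,0.13,-1]]}}

```text
t: 35.35
ee_pos: [461.2, 217.9, 217.2]
orientation: [-2.694, -1.615, 0.002]
ft_force: [-4.5, -0.3, 6.1]
width: 13.3
```

Call:
{"api": "send_rows", "payload": {"rows": [[0,0,0,0.13,-1],[0,0,0,0.13,-1],[0,0,0,0.13,-1],[0,0,0,0.13,-1],[0,0,0,0.13,-1]]}}

```text
t: 35.85
ee_pos: [461.0, 218.0, 217.2]
orientation: [-3.069, -0.67, 0.002]
ft_force: [-5.5, 2.0, 6.6]
width: 13.7
```

Call:
{"api": "send_rows", "payload": {"rows": [[0,0,0,0.13,-1],[0,0,0,0.13,-1],[0,0,0,0.13,-1],[0,0,0,0.13,-1],[0,0,0,0.13,-1]]}}

```text
t: 36.35
ee_pos: [461.0, 218.0, 217.2]
orientation: [-3.123, 0.345, 0.003]
ft_force: [-4.6, 0.1, 6.4]
width: 13.5
```

Call:
{"api": "send_rows", "payload": {"rows": [[0,0,0,0.13,-1],[0,0,0,0,-1]]}}

```text
t: 36.55
ee_pos: [461.0, 218.0, 217.2]
orientation: [3.094, -0.545, -0.003]
ft_force: [-5.7, 0.8, 8.2]
width: 13.9
```

```bash
python3 plan.py; python3 pad.py q3
```

```text
t 36.5 p [461.  218.  217.2] psi -0.348 tilt 0.002 q [0.42 0.38 1.94 0.   0.82 2.34] F [-5.7  0.8  8.2] w 13.9
orange 275 357 380 332 350 341.95 [461.3 227.   61.3]
```

View pics/q3.png

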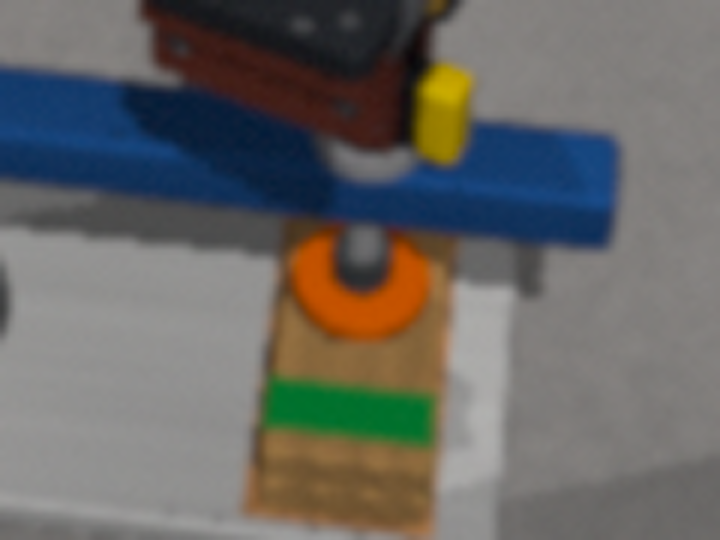

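Call:
{"api": "send_rows", "payload": {"rows": [[0,0,0,0,0],[0,0,0,0,0],[0,0,0,0,0],[0,0,-0.02,0,0],[0,0,-0.02,0,0]]}}

```text
t: 37.1
ee_pos: [461.4, 217.6, 256.7]
orientation: [3.093, -0.542, -0.002]
ft_force: [0.4, 0.6, 1.0]
width: 43.8
```

Call:
{"api": "send_rows", "payload": {"rows": [[0,0,0,-0.143,0],[0,0,0,-0.143,0],[0,0,0,-0.143,0],[0,0,0,-0.143,0],[0,0,0,-0.143,0]]}}

```text
t: 37.6
ee_pos: [461.8, 217.8, 256.8]
orientation: [3.087, 0.585, 0.0]
ft_force: [0.0, 0.1, -0.3]
width: 43.9
```

Call:
{"api": "send_rows", "payload": {"rows": [[0,0,0,-0.143,0],[0,0,0,-0.143,0],[0,0,0,-0.143,0],[0,0,0,-0.143,0],[0,0,0,-0.143,0]]}}

```text
t: 38.1
ee_pos: [461.8, 217.8, 256.8]
orientation: [2.687, 1.628, -0.0]
ft_force: [-0.2, 1.5, 0.2]
width: 43.9
```

Call:
{"api": "send_rows", "payload": {"rows": [[0,0,0,-0.143,0],[0,0,0,-0.143,0],[0,0,0,-0.143,0],[0,0,0,-0.143,0],[0,0,0,-0.143,0]]}}

```text
t: 38.6
ee_pos: [461.8, 217.8, 256.8]
orientation: [1.948, 2.465, -0.0]
ft_force: [0.2, 0.9, -0.2]
width: 43.7
```

Call:
{"api": "send_rows", "payload": {"rows": [[0,0,0,-0.143,0],[0,0,0,-0.143,0],[0,0,0,-0.143,0],[0,0,0,-0.143,0],[0,0,0,-0.143,0]]}}

```text
t: 39.1
ee_pos: [461.8, 217.8, 256.7]
orientation: [-0.962, -2.991, 0.0]
ft_force: [-0.0, -0.2, -0.7]
width: 43.8
```

Call:
{"api": "send_rows", "payload": {"rows": [[0,0,0,-0.14,0],[0,0,0,-0.14,0],[0,0,0,0,0],[0,0,0,0,0]]}}

```text
t: 39.5
ee_pos: [461.8, 217.8, 256.8]
orientation: [0.55, 3.093, -0.0]
ft_force: [0.1, 0.2, 0.2]
width: 43.9
```

```bash
python3 plan.py 461 217.5 217 2.793 0 20; python3 pad.py q4; python3 knob.py q4t
```

```text
t 39.5 p [461.8 217.8 256.8] psi 2.789 tilt 0.000 q [ 0.42  0.32  1.92 -0.    0.9  -0.8 ] F [0.1 0.2 0.2] w 43.9
q6 end ~ -0.78
[[0.0003,-0.0003,0.0199,-0.002,0],[0.0003,-0.0003,0.0199,-0.002,0]]
orange 275 357 380 332 350 341.91 [461.  226.5  61.2]
knob px [249.92277439 278.50146612]
dark 112 (array([473.4, 177.1]), array([87.8, 15.3]), 25.09)
```

View pics/q4.png

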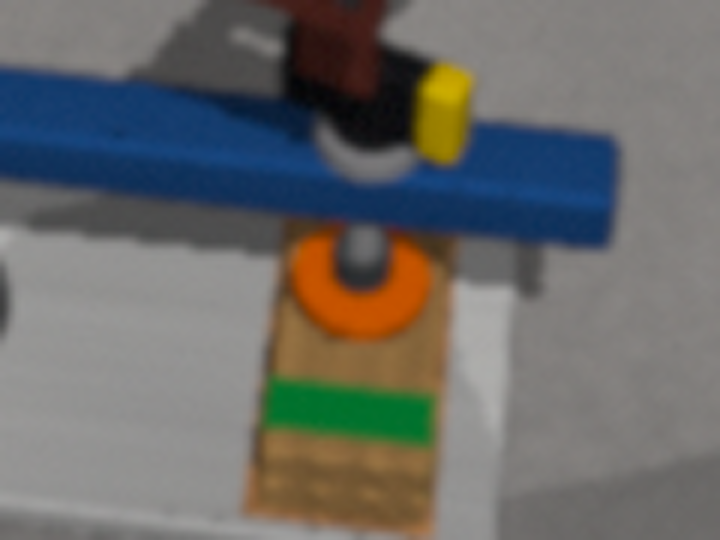

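Call:
{"api": "send_rows", "payload": {"rows": [[0,0,0.02,0,0],[0,0,0.02,0,0],[0,0,0,0,0],[0,0,0,0,-1],[0,0,0,0,-1]]}}

```text
t: 40.1
ee_pos: [462.3, 218.0, 217.7]
orientation: [0.546, 3.093, 0.001]
ft_force: [-0.7, 0.3, -0.1]
width: 31.3
```

Call:
{"api": "send_rows", "payload": {"rows": [[0,0,0,0,-1],[0,0,0,0,-1],[0,0,0,0,-1]]}}

```text
t: 40.4
ee_pos: [462.0, 217.9, 217.5]
orientation: [0.545, 3.093, 0.001]
ft_force: [0.2, -0.8, 4.0]
width: 13.6
```

Call:
{"api": "send_rows", "payload": {"rows": [[0,0,0,0.13,-1],[0,0,0,0.13,-1],[0,0,0,0.13,-1],[0,0,0,0.13,-1],[0,0,0,0.13,-1]]}}

```text
t: 40.9
ee_pos: [461.8, 217.9, 217.5]
orientation: [1.512, 2.754, 0.0]
ft_force: [-2.0, 0.0, 4.4]
width: 14.0
```

Call:
{"api": "send_rows", "payload": {"rows": [[0,0,0,0.13,-1],[0,0,0,0.13,-1],[0,0,0,0.13,-1],[0,0,0,0,-1]]}}

```text
t: 41.3
ee_pos: [461.5, 217.9, 217.5]
orientation: [-2.015, -2.41, 0.0]
ft_force: [-2.9, -0.5, 6.2]
width: 14.0
```

```bash
python3 plan.py; python3 pad.py q5
```

```text
t 41.3 p [461.5 217.9 217.5] psi 1.749 tilt 0.000 q [0.42 0.38 1.94 0.   0.82 0.24] F [-2.9 -0.5  6.2] w 14.0
orange 272 357 380 333 352 343.79 [460.9 227.3  56.5]
```

Call:
{"api": "send_rows", "payload": {"rows": [[0,0,0,0.125,-1],[0,0,0,0.125,-1],[0,0,0,0,-1]]}}

```text
t: 41.65
ee_pos: [461.4, 217.9, 217.5]
orientation: [-2.299, -2.14, 0.001]
ft_force: [-3.3, 0.8, 7.3]
width: 13.9
```

```bash
python3 plan.py; python3 pad.py q6;python3 pad.py q6
```

```text
t 41.6 p [461.4 217.9 217.5] psi 1.499 tilt 0.001 q [0.42 0.38 1.94 0.   0.82 0.49] F [-3.3  0.8  7.3] w 13.9
orange 270 357 380 334 352 344.1 [460.8 227.   55.3]
orange 270 357 380 334 352 344.09 [461.1 227.2  55.3]
```

Call:
{"api": "send_rows", "payload": {"rows": [[0,0,0,0.125,-1],[0,0,0,0.125,-1],[0,0,0,0,-1]]}}

```text
t: 42.05
ee_pos: [461.2, 217.9, 217.5]
orientation: [-2.548, -1.837, 0.001]
ft_force: [-4.5, 0.6, 7.7]
width: 13.8
```

```bash
python3 plan.py; python3 pad.py q7; python3 pad.py q7
```

```text
t 42.0 p [461.2 217.9 217.5] psi 1.249 tilt 0.001 q [0.42 0.38 1.94 0.   0.82 0.74] F [-4.5  0.6  7.7] w 13.8
orange 274 357 380 334 353 344.53 [460.6 227.6  53.9]
orange 275 357 380 334 353 344.55 [460.5 228.   54. ]
```

Call:
{"api": "send_rows", "payload": {"rows": [[0,0,0,0.125,-1],[0,0,0,0.125,-1],[0,0,0,0,-1]]}}

```text
t: 42.45
ee_pos: [461.1, 218.0, 217.5]
orientation: [-2.757, -1.504, 0.002]
ft_force: [-4.3, 1.1, 7.9]
width: 14.0
```

```bash
python3 plan.py; python3 pad.py q8; python3 pad.py q8
```

```text
t 42.5 p [461.1 218.  217.5] psi 0.999 tilt 0.001 q [0.42 0.38 1.94 0.   0.82 0.99] F [-4.3  1.1  7.9] w 14.0
orange 275 357 380 334 353 344.57 [460.7 227.4  54. ]
orange 274 357 380 334 353 344.57 [461.  227.7  53.9]
```

Call:
{"api": "send_rows", "payload": {"rows": [[0,0,0,0.125,-1],[0,0,0,0.125,-1],[0,0,0,0,-1]]}}

```text
t: 42.85
ee_pos: [460.9, 218.1, 217.5]
orientation: [-2.923, -1.149, 0.002]
ft_force: [-5.4, 2.0, 9.0]
width: 14.0
```

```bash
python3 plan.py; python3 pad.py q9; python3 pad.py q9
```

```text
t 42.9 p [460.9 218.1 217.5] psi 0.749 tilt 0.002 q [0.42 0.38 1.94 0.   0.82 1.24] F [-5.4  2.   9. ] w 14.0
orange 275 357 380 334 353 344.5 [461.1 227.7  53.9]
orange 274 357 380 334 353 344.51 [461.  227.9  54.1]
```

View pics/q9.png

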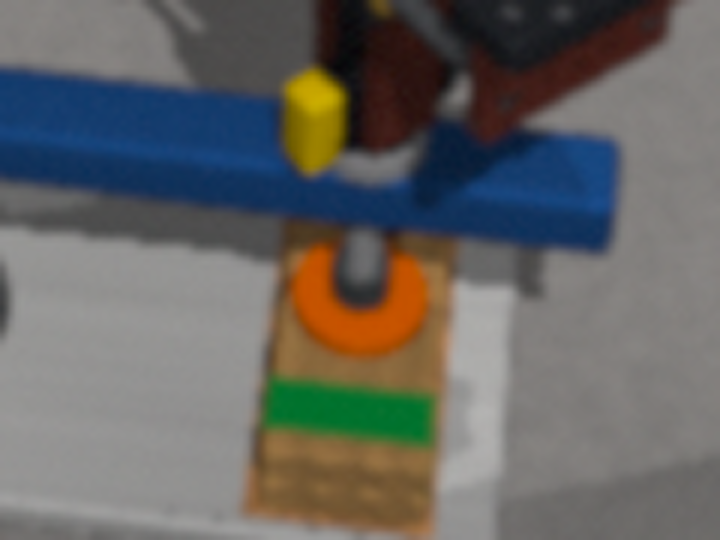

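The pad stops descending at a tool yaw of about 1.24, after 5.03 rad of knob turn. That matches the expected stack top at 46 mm. A quarter turn past this is yaw −0.33, which leaves 1.08 rad to turn.

Call:
{"api": "send_rows", "payload": {"rows": [[0,0,0,0.135,-1],[0,0,0,0.135,-1],[0,0,0,0.135,-1],[0,0,0,0.135,-1],[0,0,0,0.135,-1]]}}

```text
t: 43.45
ee_pos: [460.8, 218.4, 217.5]
orientation: [-3.139, -0.113, 0.003]
ft_force: [-7.0, 3.5, 8.2]
width: 13.9
```

Call:
{"api": "send_rows", "payload": {"rows": [[0,0,0,0.135,-1],[0,0,0,0.135,-1],[0,0,0,0.135,-1],[0,0,0,0,-1],[0,0,0,0,-1]]}}

```text
t: 43.95
ee_pos: [460.8, 218.6, 217.5]
orientation: [-3.098, 0.513, 0.003]
ft_force: [-7.0, 5.4, 8.6]
width: 13.8
```

```bash
python3 plan.py; python3 pad.py r1
```

```text
t 44.0 p [460.8 218.6 217.5] psi -0.328 tilt 0.002 q [0.42 0.38 1.94 0.   0.82 2.32] F [-7.   5.4  8.6] w 13.8
orange 270 357 380 334 353 344.51 [461.  227.8  53.9]
```

Call:
{"api": "send_rows", "payload": {"rows": [[0,0,0,0,0],[0,0,0,0,0],[0,0,0,0,0],[0,0,-0.02,0,0],[0,0,-0.04,0,0]]}}

```text
t: 44.5
ee_pos: [460.3, 217.0, 275.0]
orientation: [3.096, -0.511, -0.008]
ft_force: [0.8, 0.2, 0.4]
width: 43.5
```

Call:
{"api": "send_rows", "payload": {"rows": [[0,0,-0.04,0,0],[-0.02,0.045,0,-0.1,0],[-0.02,0.045,0,-0.1,0],[-0.02,0.045,0,-0.1,0],[-0.01,0.045,0,-0.1,0]]}}

```text
t: 45.0
ee_pos: [359.5, 54.4, 316.7]
orientation: [3.139, 0.124, -0.001]
ft_force: [1.7, -0.9, 0.1]
width: 43.8
```

Call:
{"api": "send_rows", "payload": {"rows": [[0,0.045,0,0,0],[0,0.045,0,0,0],[0,0.045,0,0,0],[0,0,0,0,0],[0,0,0,0,0]]}}

```text
t: 45.5
ee_pos: [371.5, -80.1, 316.8]
orientation: [-3.139, -0.108, 0.0]
ft_force: [-0.6, 0.7, -0.7]
width: 43.7
```

```bash
python3 plan.py; python3 arm.py; python3 knob.py s1; python3 pad.py s2; python3 reds.py s3; python3 press.py | grep base; python3 - <<'E'
from h import *
v=V("side");cv2.imwrite("pics/s4.png",v.c)
E
```

```text
t 45.5 p [371.5 -80.1 316.8] psi 0.069 tilt 0.000 q [-0.24  0.03  2.12  0.    1.    1.26] F [-0.6  0.7 -0.7] w 43.7
312 theta -0.007
179 theta 0.010
max r 211.7438586997214 post cap [599.02782574 214.36199808]
knob px [249.92277439 278.50146612]
yellow 29 [481.  209.8 163. ] r 21.7 yaw -0.347
wing 183 (array([461.2, 219.1]), array([14.9, 57.5]), 71.2) 162.25102309211692
dark 143 (array([453.3, 217.2]), array([21.6, 41. ]), 61.12)
orange 264 357 380 334 353 344.77 [460.8 227.9  54. ]
('G', 135, (np.float64(238.5), np.float64(279.9)), (array([459.5, 264.3]), array([15.8, 49.4]), 89.05))
('R', 158, (np.float64(488.8), np.float64(269.2)), (array([ 503.2, -350.5]), array([58.1, 17.1]), 83.44))
mould (array([52.8, 34.2]), array([149.9, 114.3]), 89.69) 12.413436079910511
stack (array([460.1, 261.2]), array([50.8, 34.9]), 1.65) 45.85421710119531
stack (array([459.9, 184.1]), array([50.6, 51.9]), 1.6) 46.17102089497843
base [[409.8999938964844, 214.89999389648438], [411.1000061035156, 143.6999969482422], [636.9000244140625, 147.3000030517578], [635.7000122070312, 218.60000610351562]]
```

View pics/s3.png

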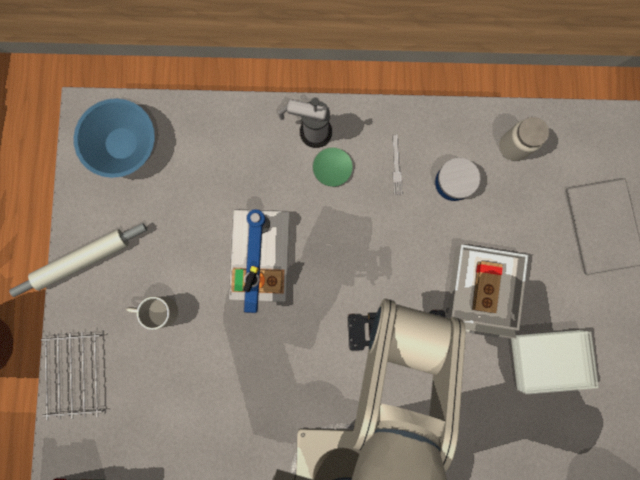

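View pics/s1.png

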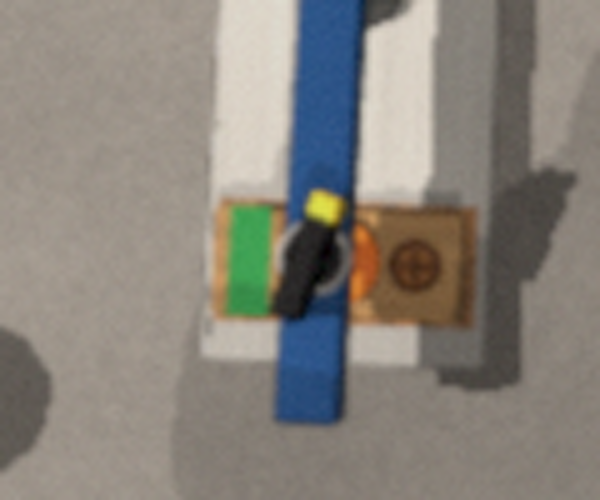

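View pics/s4.png

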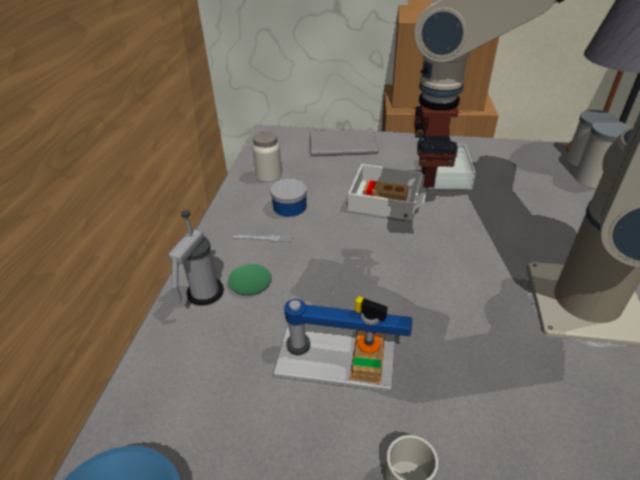

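All is in place, but the swing arm has crept about 0.012 rad off its stop. The free end moved about 1 px, and the wing centre moved in y from 216.9 to 219.1. I push it home again.

```bash
python3 plan.py 406 285 300 1.565 -1 40
```

```text
t 45.8 p [371.8 -78.  316.8] psi 0.075 tilt 0.000 q [-0.24  0.03  2.12  0.    1.    1.26] F [-0.3  0.3 -0.2] w 43.7
q6 end ~ 0.62
[[0.0056,-0.0327,0.0015,-0.135,-1],[0.0099,-0.0316,0.0015,-0.135,-1],[0.0141,-0.03,0.0015,-0.135,-1],[0.018,-0.0278,0.0015,-0.135,-1],[0.0216,-0.0252,0.0015,-0.135,-1]]
[[0.0248,-0.022,0.0015,-0.135,-1],[0.0275,-0.0185,0.0015,-0.135,-1],[0.0298,-0.0146,0.0015,-0.135,-1],[0.0315,-0.0105,0.0015,-0.135,-1],[0.0326,-0.0061,0.0015,-0.135,-1]]
[[0.0331,-0.0017,0.0015,-0.135,-1]]
```

Call:
{"api": "send_rows", "payload": {"rows": [[0.0055,-0.0325,0,-0.135,-1],[0.01,-0.0315,0,-0.135,-1],[0.014,-0.03,0,-0.135,-1],[0.018,-0.028,0,-0.135,-1],[0.0215,-0.025,0,-0.135,-1]]}}

```text
t: 46.3
ee_pos: [387.2, 87.7, 317.0]
orientation: [2.92, 1.158, 0.001]
ft_force: [0.6, -0.3, 0.4]
width: 7.5
```

Call:
{"api": "send_rows", "payload": {"rows": [[0.025,-0.022,0,-0.135,-1],[0.0275,-0.0185,0,-0.135,-1],[0.03,-0.0145,0,-0.135,-1],[0.0315,-0.0105,0,-0.135,-1],[0.0325,-0.006,0,-0.135,-1]]}}

```text
t: 46.8
ee_pos: [403.3, 253.0, 316.9]
orientation: [2.371, 2.061, 0.0]
ft_force: [0.4, 0.3, -1.3]
width: 0.6
```

Call:
{"api": "send_rows", "payload": {"rows": [[0.033,-0.0015,0,-0.135,-1],[0,0,0,0,-1],[0,0,0,0,-1]]}}

```text
t: 47.1
ee_pos: [406.6, 284.4, 316.5]
orientation: [-2.234, -2.209, 0.002]
ft_force: [-0.4, -0.0, -0.1]
width: 0.5
```

```bash
python3 plan.py 406 280 182 1.565 -1 40
```

```text
t 47.1 p [406.6 284.4 316.5] psi 1.559 tilt 0.001 q [ 0.59  0.22  1.9  -0.    1.03  0.6 ] F [-0.4 -0.  -0.1] w 0.5
q6 end ~ 0.61
[[-0.0011,-0.0001,0.0336,-0.001,-1],[-0.0011,-0.0001,0.0336,-0.001,-1],[-0.0011,-0.0001,0.0336,-0.001,-1],[-0.0011,-0.0001,0.0336,-0.001,-1]]
```

Call:
{"api": "send_rows", "payload": {"rows": [[0,0,0.034,0,-1],[0,0,0.034,0,-1],[0,0,0.034,0,-1],[0,0,0.032,0,-1],[0,0,0,0,-1]]}}

```text
t: 47.6
ee_pos: [405.1, 281.3, 179.8]
orientation: [-2.237, -2.204, 0.012]
ft_force: [0.6, -0.4, -0.2]
width: 0.4
```

Call:
{"api": "send_rows", "payload": {"rows": [[-0.015,0,0,0,-1],[-0.015,0,0,0,-1],[-0.006,0,0,0,-1],[0,0,0,0,-1],[0,0,0,0,-1]]}}

```text
t: 48.1
ee_pos: [407.5, 247.4, 183.8]
orientation: [2.237, 2.206, 0.003]
ft_force: [0.4, 0.2, 0.6]
width: 0.4
```

Call:
{"api": "send_rows", "payload": {"rows": [[-0.002,0,0,0,-1],[0,0,0,0,-1],[0,0,0,0,-1]]}}

```text
t: 48.4
ee_pos: [406.9, 245.7, 182.9]
orientation: [-2.235, -2.207, 0.0]
ft_force: [-0.1, 0.5, -0.1]
width: 0.6
```

Call:
{"api": "send_rows", "payload": {"rows": [[-0.0015,0,0,0,-1],[0,0,0,0,-1],[0,0,0,0,-1]]}}

```text
t: 48.7
ee_pos: [406.9, 244.4, 182.9]
orientation: [-2.236, -2.207, -0.001]
ft_force: [-1.6, 4.9, 0.1]
width: 0.2
```

Call:
{"api": "send_rows", "payload": {"rows": [[-0.0015,0,0,0,-1],[0,0,0,0,-1],[0,0,0,0,-1]]}}

```text
t: 49.0
ee_pos: [406.8, 243.3, 182.9]
orientation: [-2.236, -2.206, -0.002]
ft_force: [-2.9, 9.1, -1.4]
width: 0.4
```

Call:
{"api": "send_rows", "payload": {"rows": [[-0.001,0,0,0,-1],[0,0,0,0,-1],[0,0,0,0,-1]]}}

```text
t: 49.3
ee_pos: [406.8, 243.1, 182.9]
orientation: [-2.236, -2.205, -0.004]
ft_force: [-4.9, 14.2, -2.4]
width: 0.7
```

Call:
{"api": "send_rows", "payload": {"rows": [[-0.001,0,0,0,-1],[0,0,0,0,-1],[0,0,0,0,-1]]}}

```text
t: 49.6
ee_pos: [406.8, 242.9, 183.0]
orientation: [-2.236, -2.203, -0.006]
ft_force: [-6.6, 20.4, -4.3]
width: 0.9
```

Stiff again at the same y as the first time, so the arm is at its stop. Retreat and check.

Call:
{"api": "send_rows", "payload": {"rows": [[0.005,0,0,0,-1],[0.02,0,0,0,-1],[0.02,0,-0.03,0,-1],[0,0,-0.04,0,-1],[0,0,-0.04,0,-1]]}}

```text
t: 50.1
ee_pos: [407.1, 285.5, 293.7]
orientation: [2.234, 2.208, -0.003]
ft_force: [0.7, -0.8, -0.7]
width: 0.7
```

Call:
{"api": "send_rows", "payload": {"rows": [[-0.02,0.0,-0.03,0.1,-1],[-0.04,0.02,0,0.1,-1],[-0.04,0.01,0,0.1,-1],[-0.04,0.01,0,0.1,-1],[-0.04,0,0,0.1,-1]]}}

```text
t: 50.6
ee_pos: [405.5, 102.6, 323.0]
orientation: [2.715, 1.579, 0.0]
ft_force: [-0.2, -1.0, -0.3]
width: 0.8
```

Call:
{"api": "send_rows", "payload": {"rows": [[-0.04,0.01,0,0.1,-1],[-0.04,0.01,0,0.1,-1],[-0.04,0.01,0,0.1,-1],[0,0,0,0,-1],[0,0,0,0,-1]]}}

```text
t: 51.1
ee_pos: [360.5, -11.2, 323.0]
orientation: [2.919, 1.159, 0.0]
ft_force: [0.5, 0.1, 1.0]
width: 0.6
```

```bash
python3 plan.py; python3 arm.py; python3 knob.py u1; python3 pad.py u2; python3 reds.py u3;python3 look.py | grep "  *42\|saucer\|332"
```

```text
t 51.1 p [360.5 -11.2 323. ] psi 0.756 tilt 0.001 q [-0.06 -0.02  2.15 -0.    1.01  0.75] F [0.5 0.1 1. ] w 0.6
315 theta -0.014
176 theta -0.002
max r 211.83399866413558 post cap [599.24176087 214.55978928]
knob px [249.92277439 278.50146612]
yellow 30 [481.3 207.8 163. ] r 22.7 yaw -0.426
wing 181 (array([461.1, 217.5]), array([15.4, 58.1]), 71.5) 162.35777825692696
dark 140 (array([453.2, 212.9]), array([22.4, 41.5]), 85.21)
orange 268 357 380 333 352 343.94 [460.7 225.9  53.9]
('G', 134, (np.float64(238.4), np.float64(279.8)), (array([459.5, 264.3]), array([15.7, 49.5]), 88.84))
('R', 158, (np.float64(488.8), np.float64(269.2)), (array([ 503.5, -350.6]), array([58.2, 16.6]), 83.81))
mould (array([50.8, 81.3]), array([ 55.6, 119.1]), 89.26) 12.42539218605491
stack (array([460.1, 260.3]), array([50.7, 36.3]), 1.38) 45.851740143635325
stack (array([459.9, 182.9]), array([50.6, 50.2]), 1.61) 46.211518641578444
raised 433 332.0 167.0 (array([750.5,  42.3]), array([96.2, 98.3]), 0.9) z [ 9.3 12.4 16.6]
```

View pics/u1.png

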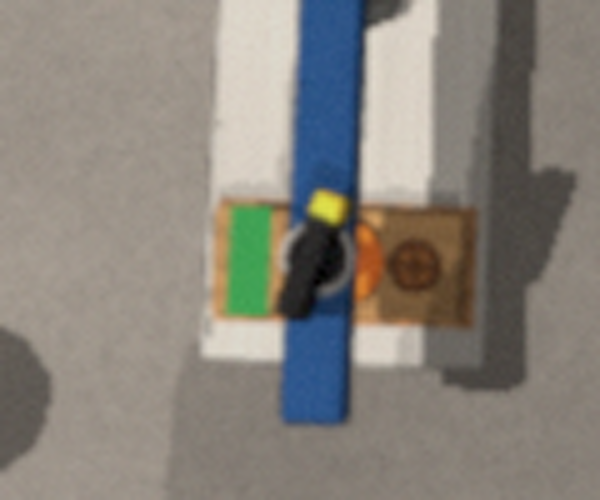

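View pics/u2.png

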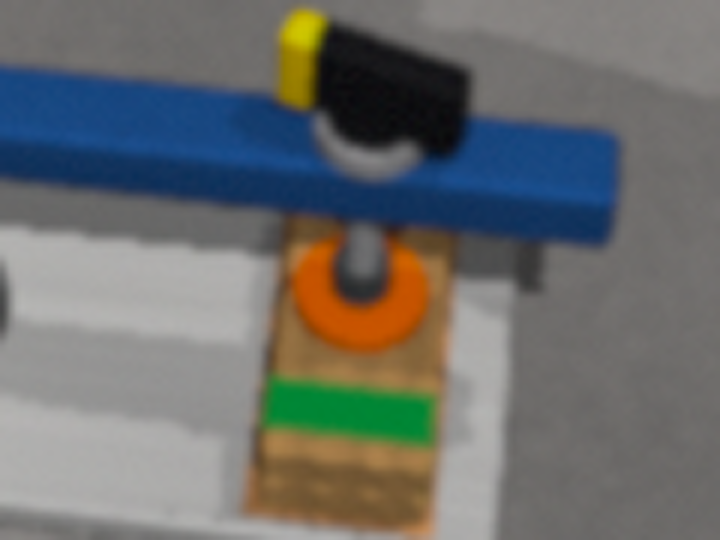

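View pics/u3.png

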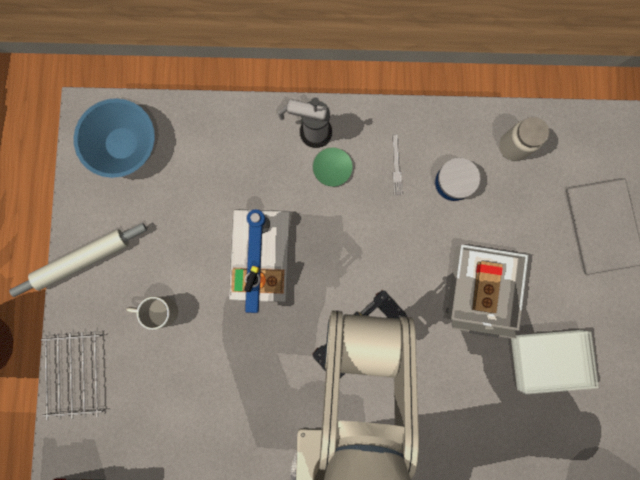

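```bash
python3 -c "
from workcell import ctrl
print(ctrl.close_job())"
```

```text
the job is handed in; nothing more can be done
None
```

The job is handed in, after about 51 s of the 210 s. Two green and two red moulds were there. The greens are stacked on the cork, the reds are in the white bin, and the blue arm is clamped over the stack.

- **Green stack:** my last full view of it, before the arm swung over, put its centre at (460, 219), within about 2 mm of the cork centre. It is square to the cork, with its top at 46 mm, as two moulds should be. After clamping the tag was still in the same place.
- **Reds:** both lie one on the other inside the white bin.
- **Clamp:** the pad stopped going down at about 5.03 rad of knob turn, which fits the 46 mm stack top. I turned 1.57 rad further, to about 6.6 rad. The pad has stayed on the mould since.
- **Swing arm:** letting go of the knob left the arm about 0.012 rad off its stop, so I pushed it home again, to about 20 N against the stop. The last picture shows it within about 0.004 rad of home, roughly what I can measure.
- **Rest of the table:** the measured saucer position is unchanged, and the other bystanders look unmoved in the last picture. The gripper is clear of everything.

No grip slip or knocked red showed up in my checks.

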